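# Unload the ball knobs from the curved track into the docked carrier

## Task

First slide the wooden knob carrier into the docking rail from its open end until the spring catches snap in and hold it fully home. Then push the ball knobs along the curved track to its exit gap, lift each one out there and set it in a compartment of the carrier, one knob to a compartment, until the track is empty; the carrier must still be fully home at the end. Leave the pliers and the mug where they are.

Things in the scene. Friction and masses are not known exactly. Their poses are not given: they have to be found in the camera images.
- track_arc_centre (a point): Centre of the curved track's arc, at ball height (47 mm above the bench); x points to the middle of the arc. The track: a fixed flat C-shaped channel, 60 mm wide, 16 mm high. Its centre line has radius 110 mm about this point and runs from -75 to +75 degrees about z, counted from x, with a stop (16 mm high) at each end.
- track: The same track; origin on the bench, 70 mm along x from the arc's centre. Its top is two steel lips (top 16 mm above the bench) with a slot 18 mm wide between: the knobs' necks pass through, their feet are caught below, so a knob slides along (easily: polished) but cannot be lifted. From -75 to -50 degrees the lips are cut away: the exit gap.
- track_exit (a point): Centre of a knob's ball (47 mm above the bench) when the knob stands against the end stop in the exit gap, at -65.4 degrees on the arc. A knob can be lifted straight up anywhere within 6 mm of here along the track. Axes as track_arc_centre.
- rail_home (a point): Fixed docking rail: the point on its floor (4 mm above the bench) where the middle of the carrier's shoe belongs. x is the way in. Two guides 67 mm apart, from x = -35 to 35 mm, with lips above (slot 50 mm wide, top 16 mm above the bench); flared lead-ins from x = -57 mm, floor plate from x = -61 mm, end stop at x = 37.5 mm.
- catch_l (a joint): Left one of two opposed spring balls in the rail's guides at x = 0: how far it is pushed back (m). 0 when free or snapped into the shoe's notch, about 0.0035 while the shoe's straight side passes. It takes about 5 to 10 N to push the shoe past them; then they hold it.
- carrier_shoe (a point): Middle of the underside of the loose knob carrier (0.35 kg). x is the way it goes into the rail (it is symmetrical), y runs along its row of compartments. Shoe: 72 mm (x) by 64 mm (y) by 6 mm, rounded corners, a notch in the middle of each side; above it a web 40 mm wide carries the tray from 14 mm up.
- carrier: The carrier again, same origin and axes. Its wooden tray is 76 mm (x) by 214 mm (y); floor top at z = 18 mm, walls 3 mm thick, their top at 30 mm. Four compartments in a row, each 70 mm (x) by about 47 mm (y), centred at y = -80, -31, 31 and 80 mm.
- carrier_fin (a point): Middle of the upright grip fin in the middle of the carrier, 52 mm above the underside of its shoe. The fin is 12 mm thick (along y), 44 mm long (along x) and its top is at 72 mm; axes as carrier_shoe.
- knob_0_ball (a point): Centre of the ball of a loose ball knob (90 g; up to four of them, alike, some may be absent): black ball 38 mm in diameter on a steel neck 12 mm thick, with a flat round steel foot 36 mm in diameter and 6 mm thick. 62 mm high; the ball's centre is 43 mm above the underside of the foot; z points from foot to ball.
- knob_1_ball (a point): Centre of the ball of a loose ball knob (90 g; up to four of them, alike, some may be absent): black ball 38 mm in diameter on a steel neck 12 mm thick, with a flat round steel foot 36 mm in diameter and 6 mm thick. 62 mm high; the ball's centre is 43 mm above the underside of the foot; z points from foot to ball.
- knob_2_ball (a point): Centre of the ball of a loose ball knob (90 g; up to four of them, alike, some may be absent): black ball 38 mm in diameter on a steel neck 12 mm thick, with a flat round steel foot 36 mm in diameter and 6 mm thick. 62 mm high; the ball's centre is 43 mm above the underside of the foot; z points from foot to ball.
- knob_3_ball (a point): Centre of the ball of a loose ball knob (90 g; up to four of them, alike, some may be absent): black ball 38 mm in diameter on a steel neck 12 mm thick, with a flat round steel foot 36 mm in diameter and 6 mm thick. 62 mm high; the ball's centre is 43 mm above the underside of the foot; z points from foot to ball.
- pliers: Long-nose pliers, 173 mm, lying on the bench: a bystander. Origin at the centre of its underside.
- mug: White spotted mug, 91 mm high: a bystander. Origin at the centre of its underside.
Mind the look-alikes: they are no part of the job. What is shaped like the part that bears knob_1_ball but orange is not meant.

How it is judged:
On the way:
1. the carrier is fully home on the rail (horizontal distance between carrier_shoe and rail_home below 0.004 m and z of carrier_shoe in the frame of rail_home between -0.003 and 0.004 m and angle between the x axis of carrier_shoe and the x axis of rail_home, either way round below 0.08 rad), for 0.2 s.
At the end, for the whole second after the job is handed in: The carrier's shoe lies within 4 mm of the rail's home point, level and straight (within 0.08 rad), and every knob present is at rest in a compartment of the carrier (its ball within the walls, 28 to 68 mm above the shoe's underside), standing or lying (all of step 1 and x of knob_0_ball in the frame of carrier_shoe between -0.036 and 0.036 m and z of knob_0_ball in the frame of carrier_shoe between 0.028 and 0.068 m and (y of knob_0_ball in the frame of carrier_shoe between 0.056 and 0.104 m or y of knob_0_ball in the frame of carrier_shoe between 0.007 and 0.055 m or y of knob_0_ball in the frame of carrier_shoe between -0.055 and -0.007 m or y of knob_0_ball in the frame of carrier_shoe between -0.104 and -0.056 m) and linear speed of each of knob_0, knob_1, knob_2, knob_3 below 0.02 m/s and x of knob_1_ball in the frame of carrier_shoe between -0.036 and 0.036 m and z of knob_1_ball in the frame of carrier_shoe between 0.028 and 0.068 m and (y of knob_1_ball in the frame of carrier_shoe between 0.056 and 0.104 m or y of knob_1_ball in the frame of carrier_shoe between 0.007 and 0.055 m or y of knob_1_ball in the frame of carrier_shoe between -0.055 and -0.007 m or y of knob_1_ball in the frame of carrier_shoe between -0.104 and -0.056 m) and x of knob_2_ball in the frame of carrier_shoe between -0.036 and 0.036 m and z of knob_2_ball in the frame of carrier_shoe between 0.028 and 0.068 m and (y of knob_2_ball in the frame of carrier_shoe between 0.056 and 0.104 m or y of knob_2_ball in the frame of carrier_shoe between 0.007 and 0.055 m or y of knob_2_ball in the frame of carrier_shoe between -0.055 and -0.007 m or y of knob_2_ball in the frame of carrier_shoe between -0.104 and -0.056 m) and x of knob_3_ball in the frame of carrier_shoe between -0.036 and 0.036 m and z of knob_3_ball in the frame of carrier_shoe between 0.028 and 0.068 m and (y of knob_3_ball in the frame of carrier_shoe between 0.056 and 0.104 m or y of knob_3_ball in the frame of carrier_shoe between 0.007 and 0.055 m or y of knob_3_ball in the frame of carrier_shoe between -0.055 and -0.007 m or y of knob_3_ball in the frame of carrier_shoe between -0.104 and -0.056 m)); the robot touches nothing.
It fails at once if the pliers is moved by more than 3 cm (distance of pliers from where it was at the start of the episode above 0.03 m).
It fails at once if the mug is moved by more than 3 cm (distance of mug from where it was at the start of the episode above 0.03 m).
Of knob_0, knob_1, knob_2, knob_3 only 3 to 4 are there at a start; the rules pass over those that are not, and their reading is None.
At some moment in a run one of carrier may be knocked a few centimetres aside while the robot is not near it.
Once in a run the grip may slacken for a moment while it holds something.
It also fails if it takes over 210 s, if anything falls off the work surface, if the arm or the gripper's body presses on something with over 40 N, if the wrist force passes 120 N, or if a joint passes its speed limit or range.

## Robot

A 7-joint arm with a two-finger parallel gripper is mounted at the origin on a cart in front of the work surface, level with it; the furniture and walls round the work are solid. World frame = base frame: x ahead of the robot, y to its left, z up, the work surface at z = 0. Lengths are in m, angles in rad, forces in N, time in s.
With the tool pointing down it reaches from about 0.4 to 0.85 m from the base axis. Payload 10.4 kg.
Tool frame: the origin (TCP) lies midway between the tips of the shut fingers; the grasp point (between the pads) lies 19 mm behind it; z points along the fingers, y is the line along which they close (so a half turn about z gives the same grasp; the last joint's range is limited). The gripper opens to 87 mm and grips with 3 to 60 N. Pads are 19 mm wide; open, the fingers measure 117 mm over their backs; the gripper's body (75 mm by 190 mm) begins 51 mm behind the grasp point.
Start: joints at [-1.205, 0.332, -0.065, 1.46, 0.022, 1.35, -0.088], TCP at [0.237, 0.578, 0.223] pointing down, gripper open.
Joint ranges: [-2.6, 2.6], [-0.5, 2.12], [-1.47, 1.34], [0.16, 2.42], [-1.27, 4.41], [0.06, 2.06], [-2.6, 2.6]. Speed limits (rad/s): [2.22, 2.22, 2.79, 2.79, 3.14, 3.14, 3.14].

## Interface

Orientations are given as a unit quaternion [x, y, z, w].
In Python, from bench import r gives the robot as it stands.
- The arm moves only by the tool apply_moves, never from a script. Its argument "steps" is a list of rows, each a list of 7 numbers: the turn, a rotation vector about the tool's x, y, z in rad, then the shift along the tool's x, y, z in mm, then the opening, from -1 (shut) to 1 (fully open). In form: [[ax, ay, az, x, y, z, claw], ...]. A call has 1 to 20 rows; each row is the pose to reach, as a shift and turn from the pose commanded when the call began, along the tool's axes at that moment; what a row does not reach only later rows make up. A row lasts 1/12 s, in which the tool goes at most 41.7 mm and 7.16 degrees, less where a joint would pass 70% of its speed; a pose out of reach is approached as far as the arm can. A call with a gripper value outside its range is refused whole. The fingers move at their own pace and stop on an object; "force" is the grip in N (left out, the last holds). Time passes only in rows, so rows that repeat a pose let the fingers close. It gives the time, the measured TCP pose, the force, the opening and the grip force at its end, in the units of the state.
- r.read_state(): the state, without advancing time (a new reading comes with each control period).
- r.camera(name): name is "scene" or "top" or "wrist"; returns a dict with "pixels" (400x640x3 uint8, red, green, blue), "z_map" (400x640 float32, m along the optical axis (not along the pixel's ray), 0 where there is no reading), "fovy" (degrees; the focal length in pixels is half the picture's height over the tangent of half this angle, whatever the lens; pixels are square), "cx", "cy" (the principal point, pixels), "position" and "orientation" of the camera in the world. Camera axes: x right, y down, z forward; pixel columns grow to the right and rows downward; lengths in m; the calibration is good to about 2 mm. A picture is of the moment at which its call begins.
- r.close_job(): hands the job in; it is judged then, once.
The state is a dict: "time": time; "joint_positions": joint angles; "joint_vel": joint speeds; "joint_torque": joint torques, N m; "ee_pos": TCP position; "eef_rot": TCP orientation; "ft_force": force on the tool from outside, world axes, zero at the start; "torque": the same for the moment, N m; "width": finger opening in m; "grip_force": force on a finger pad.
Only numpy, scipy, OpenCV 4.12 (cv2) and the standard library are available. Lean on these libraries where they do the work, as an engineer would, in place of code of your own. Each camera call takes 0.05 s, during which the arm holds its last target. There are 200 camera calls.

## Working session

There is one attempt and no reset: what is moved stays moved. The work goes in short steps, Python scripts to look and compute and a tool call to move; the robot and the scene stay as the last step left them, time stands still between calls to the robot, and variables do not carry over. Pictures are saved under pics/ and viewed, at most 14 in all, crops included, and the job is handed in when it is done.

Besides the shell and the picture viewer there is one more tool, called after "Emit:" by a JSON object that holds its "op" and its "data", one argument or row to a line. apply_moves: Moves the arm, as the interface text tells. Its arguments: {"type":"object","properties":{"steps":{"type":"array","items":{"type":"array","items":{"type":"number"}}},"force":{"type":"number"}},"required":["steps"]}

```bash
ls; mkdir -p pics; cat > h.py <<'E'
import numpy as np, cv2, pickle
from scipy.spatial.transform import Rotation as R
from bench import r
def cam(n):
    c=r.camera(n); c['f']=200/np.tan(np.radians(c['fovy'])/2); c['R']=R.from_quat(c['orientation']).as_matrix(); c['p']=np.array(c['position']); return c
def plane(c,u,v,z):
    d=c['R']@np.array([(u-c['cx'])/c['f'],(v-c['cy'])/c['f'],1]); return c['p']+d*(z-c['p'][2])/d[2]
def cloud(c):
    v,u=np.mgrid[0:400,0:640]; z=c['z_map']
    P=np.stack([(u-c['cx'])/c['f']*z,(v-c['cy'])/c['f']*z,z],-1)@c['R'].T+c['p']; P[z==0]=np.nan; return P
def save(c,n,box=None,s=1):
    im=c['pixels'][...,::-1]
    if box: im=im[box[1]:box[3],box[0]:box[2]]
    cv2.imwrite('pics/'+n,cv2.resize(im,None,fx=s,fy=s,interpolation=cv2.INTER_CUBIC))
E
python3 - <<'E'
from h import *
for n in('top','scene'):
    c=cam(n); save(c,n+'0.png'); pickle.dump(c,open(n+'.pkl','wb')); print(n,c['p'],c['R'].round(3).tolist(),c['fovy'],c['cx'],c['cy'])
s=r.read_state(); print(s['ee_pos'],s['eef_rot'],s['time'])
E
```

```text
pics
top [ 0.30747963 -0.00578912  1.1820422 ] [[0.06, -0.97, 0.234], [-0.998, -0.059, 0.011], [0.003, -0.234, -0.972]] 56.27119929233753 316.44394202979146 196.2945665365968
scene [-0.41805213  0.43215852  0.53288329] [[-0.409, -0.348, 0.844], [-0.912, 0.178, -0.369], [-0.022, -0.92, -0.39]] 54.22850775930231 319.6096033277459 194.12327476304816
[0.23679711 0.57804776 0.22186715] [ 1.93155268e-01  9.81168018e-01 -5.97618786e-04 -7.73938341e-05] 0.1
```

View pics/top0.png

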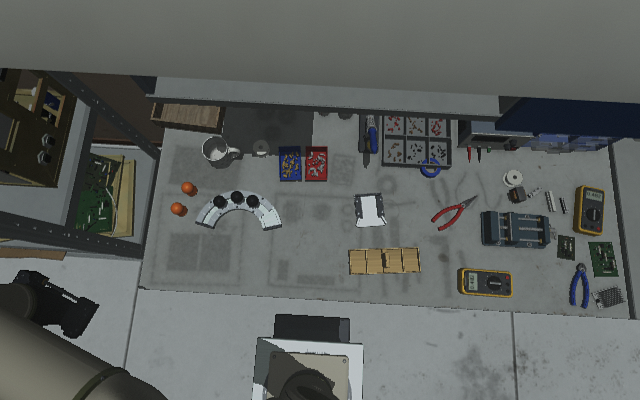

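View pics/scene0.png

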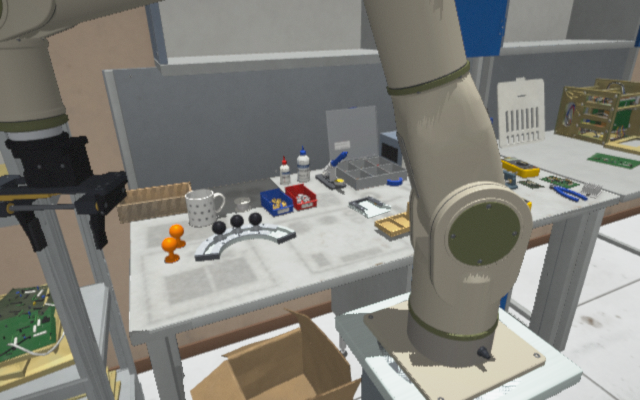

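```bash
python3 - <<'E'
from h import *
c=pickle.load(open('top.pkl','rb'))
a=c['pixels'][180:280,180:430,::-1]; cv2.imwrite('pics/crop1.png',cv2.resize(a,None,fx=3.2,fy=3.2,interpolation=cv2.INTER_CUBIC))
P=cloud(c); hsv=cv2.cvtColor(c['pixels'],cv2.COLOR_RGB2HSV)
# bench height check
print('bench',np.nanmedian(P[240:270,300:340,2]))
# carrier: wood mask
m=cv2.inRange(hsv,(10,60,80),(28,255,255)); m[:,:330]=0;m[:,435:]=0;m[:238]=0;m[282:]=0
n,l,st,ce=cv2.connectedComponentsWithStats(m)
ys,xs=np.nonzero(m); Q=P[ys,xs]; print('wood n',len(xs),'z pct',np.nanpercentile(Q[:,2],[5,25,50,75,95,99]))
pts=np.array([plane(c,x,y,.03)[:2] for x,y in zip(xs,ys)],np.float32); print('carrier rect(z=.03)',cv2.minAreaRect(pts))
# fin
F=Q[Q[:,2]>.05]; print('fin',len(F),np.nanmean(F,0), np.ptp(F,0))
# knobs
m=cv2.inRange(hsv,(0,0,0),(180,255,45)); m[:,:190]=0;m[:,290:]=0;m[:185]=0;m[235:]=0
n,l,st,ce=cv2.connectedComponentsWithStats(m)
for i in range(1,n):
    if st[i,4]>40:
        print('dark',ce[i],st[i],plane(c,*ce[i],.047)[:2], np.nanmax(P[l==i][:,2]))
# track silver: mask by height .008-.02
h=(P[...,2]>.010)&(P[...,2]<.022); 
t=h.copy(); t[:,:190]=0;t[:,290:]=0;t[:180]=0;t[240:]=0
from scipy.optimize import least_squares
T=P[t]; f=least_squares(lambda q:np.hypot(T[:,0]-q[0],T[:,1]-q[1])-.11,[.5,.2],loss='soft_l1',f_scale=.01); print('track',len(T),f.x)
d=T[:,:2]-f.x; rr=np.hypot(*d.T); an=np.degrees(np.arctan2(d[:,1],d[:,0])); print(np.percentile(rr,[1,5,50,95,99]),np.percentile(an,[0,.5,2,50,98,99.5,100]))
t=h.copy(); t[:,:345]=0;t[:,395:]=0;t[:185]=0;t[234:]=0
K=P[t][:,:2].astype(np.float32); print('rail',len(K),cv2.minAreaRect(K))
hh=P[185:234,345:395,2]; print('\n'.join(' '.join('%3d'%(v*1000) if v==v else ' . ' for v in row[::2]) for row in hh[::2]))
E
```

```text
bench -0.0009812433008187238
wood n 1573 z pct [0.01371249 0.01601802 0.01780967 0.02039835 0.03153091 0.07223462]
carrier rect(z=.03) ((0.39722275733947754, -0.21170249581336975), (0.07573281228542328, 0.2130308300256729), 5.320537090301514)
fin 57 [ 0.39666164 -0.21209259  0.07066158] [0.04397351 0.012912   0.009541  ]
dark [236.53508772 196.56140351] [231 191  12  12 114] [0.56458616 0.25564583] 0.06770964534171053
dark [219.03389831 201.27118644] [213 195  13  13 118] [0.54628924 0.30825941] 0.06894469163005357
dark [252.14655172 200.68103448] [246 195  13  12 116] [0.55442527 0.2057525 ] 0.07025636490718479
track 1010 [0.45642693 0.24499504]
[0.07764671 0.08004894 0.11567417 0.13786776 0.14104584] [-80.46866507 -79.23596864 -77.41467734  12.35406957  80.44233592
  82.00471494  83.55268981]
rail 347 ((0.5584487318992615, -0.1634521782398224), (0.100270576775074, 0.09545770287513733), 7.4296112060546875)
 -1   0   0  -3   2  -4   1   0   1   0   0   3   0  -2   0  -1   2  -2   0   2  -3  -4   0   2   0
 -4   0  -1   1   0   2   0   2  -2   0   3   0  -1  -1  -1  -3  -1   0  -2  -2
[... 1620 characters left out ...]

  0  -1   3  -3   0  -3  17   5   4   2   9   4   2   3   0   4   4  -2   3   6  15   3  -3   0  -2
  0   1   0   0   0  -4  17   1   3   4   5   4   5   3   0   4   3   5   1   0  15   0   0   2   1
 -2   2   1   1  -2  -1  16   3   3   3   2   0   0   4   1   1   3  -1   6   0  -3   0   2  -2   0
 -1  -4   0   0  -1  -3   1  -2  -4  -1  -2   0  -1   1   0  -4  -3   0  -2   2  -2  -1  -4   0   2
  1   0  -1   0  -1   0   0  -2  -1  -2   0   1   0  -1  -2  -1   0  -1  -2   0   0   0   1   3   3
  1   1  -2  -3   7  -1  .   -3   0   1   2  -2   0   0  -2   0  -4   2   0  -1  -4  -4  -1  -1   0
  1  -2  -2   0  -2  -1  -1  -3   2  -1  -2  -2   1   0   2   0   0   0   0  -1   1  -2   6   0   3
```

View pics/crop1.png

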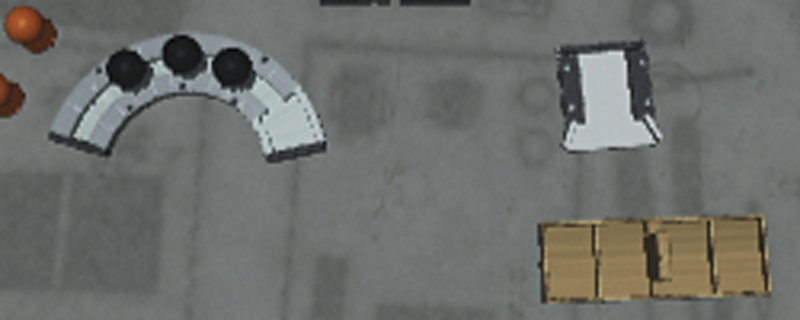

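```bash
cat >> h.py <<'E'
def rel(*W):
    """W: (x,y,z,yaw of tool y in deg or None) world -> tool-frame mm and az"""
    s=r.read_state(); M=R.from_quat(s['eef_rot']); p=np.array(s['ee_pos']); t=M.as_matrix()[:,1]; y0=np.degrees(np.arctan2(t[1],t[0]))
    print('t',round(s['time'],2),'tcp',p.round(4),'yaw',y0.round(2),'tilt',np.degrees(np.arccos(-M.as_matrix()[2,2])).round(2),'w',round(s['width'],4),'g',round(s['grip_force'],1),'F',np.round(s['ft_force'],1),'j7',round(s['joint_positions'][6],2))
    for x,y,z,w in W:
        d=0 if w is None else (y0-w+90)%180-90
        sh=M.inv().apply(np.array([x,y,z])-p)*1000
        print('az %.3f shift %s'%(np.radians(d),sh.round(1)))
E
python3 - <<'E'
from h import *
rel((.45,.30,.25,95.3),(.5,.05,.25,95.3),(.41,-.17,.26,95.3))
E
```

```text
t 0.1 tcp [0.2368 0.578  0.2219] yaw 67.73 tilt 0.07 w 0.0874 g 0.0 F [ 0.2 -0.1 -0.3] j7 -0.09
az -0.481 shift [-302.7 -176.5  -27.9]
az -0.481 shift [-443.7 -388.9  -27.6]
az -0.481 shift [-443.8 -626.6  -37.3]
```

Emit:
{"op": "apply_moves", "data": {
  "steps": [
    [0,0,-0.12,-100,-58,-28,1],
    [0,0,-0.24,-200,-117,-28,1],
    [0,0,-0.36,-303,-177,-28,1],
    [0,0,-0.48,-303,-177,-28,1],
    [0,0,-0.48,-303,-177,-28,1],
    [0,0,-0.48,-303,-177,-28,1],
    [0,0,-0.48,-303,-177,-28,1],
    [0,0,-0.48,-303,-177,-28,1],
    [0,0,-0.48,-303,-177,-28,1],
    [0,0,-0.48,-444,-389,-28,1],
    [0,0,-0.48,-444,-389,-28,1],
    [0,0,-0.48,-444,-389,-28,1],
    [0,0,-0.48,-444,-389,-28,1],
    [0,0,-0.48,-444,-389,-28,1],
    [0,0,-0.48,-444,-389,-28,1],
    [0,0,-0.48,-444,-627,-37,1],
    [0,0,-0.48,-444,-627,-37,1],
    [0,0,-0.48,-444,-627,-37,1],
    [0,0,-0.48,-444,-627,-37,1],
    [0,0,-0.48,-444,-627,-37,1]
  ]
}}

```text
time: 1.77
ee_pos: [0.4212, -0.1405, 0.2581]
eef_rot: [-0.046, 0.999, 0.0, -0.0]
ft_force: [2.2, -0.5, 0.1]
width: 0.087
grip_force: 0.0
```

```bash
python3 - <<'E'
from h import *
rel((.46,-.19,.30,95.3))
c=cam('wrist'); save(c,'w1.png'); print(c['p'],c['R'].round(2).tolist(),c['fovy'])
E
```

```text
t 1.77 tcp [ 0.4212 -0.1405  0.2581] yaw 95.22 tilt 0.03 w 0.087 g 0.0 F [ 2.2 -0.5  0.1] j7 1.82
az -0.001 shift [-34.1 -52.8 -41.9]
[ 0.3461261  -0.14708458  0.42102831] [[-0.09, 0.96, 0.27], [1.0, 0.09, 0.03], [0.0, 0.28, -0.96]] 60.39244979726127
```

View pics/w1.png

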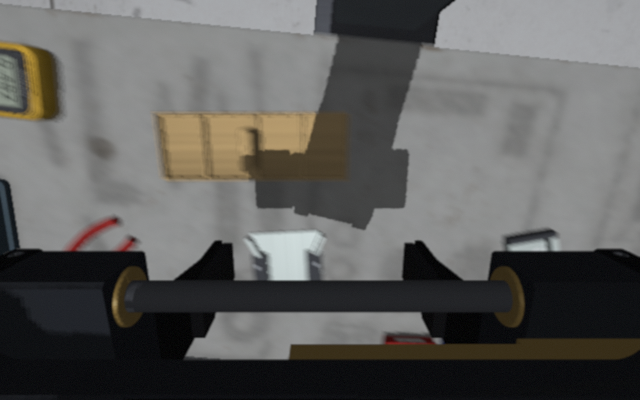

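Emit:
{"op": "apply_moves", "data": {
  "steps": [
    [0,0,0,-45,-15,-5,1],
    [0,0,0,-90,-25,-5,1],
    [0,0,0,-130,-35,-5,1],
    [0,0,0,-130,-35,-5,1],
    [0,0,0,-130,-35,-5,1]
  ]
}}

```text
time: 2.23
ee_pos: [0.557, -0.1614, 0.2611]
eef_rot: [-0.046, 0.999, -0.001, -0.002]
ft_force: [-1.2, 0.1, 0.7]
width: 0.0873
grip_force: 0.0
```

```bash
python3 - <<'E'
from h import *
rel()
c=cam('wrist'); save(c,'w2.png'); pickle.dump(c,open('w2.pkl','wb')); print(c['p'])
P=cloud(c); print(np.nanmin(P[100:200,::40,2]))
E
```

```text
t 2.23 tcp [ 0.557  -0.1614  0.2611] yaw 95.3 tilt 0.22 w 0.0873 g 0.0 F [-1.2  0.1  0.7] j7 1.97
[ 0.48248929 -0.16767157  0.42431038]
-0.002580714151218355
```

View pics/w2.png

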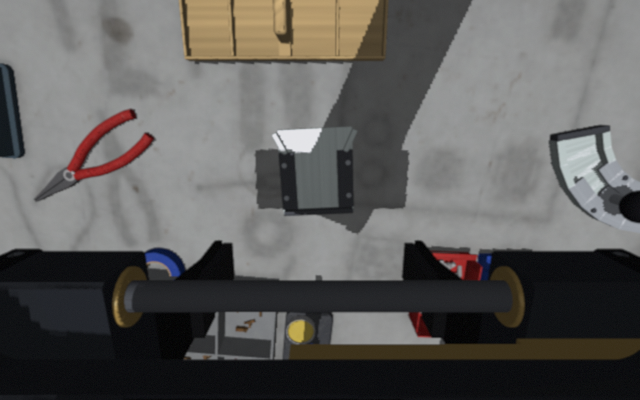

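```bash
python3 - <<'E'
from h import *
c=pickle.load(open('w2.pkl','rb')); g=cv2.cvtColor(c['pixels'],cv2.COLOR_RGB2GRAY)
for v in (165,185,200,212): print(v,g[v,272:366:2])
m=(g<60).astype(np.uint8); m[:140]=0;m[222:]=0;m[:,:265]=0;m[:,370:]=0
rowsL=[];rowsR=[]
for v in range(156,205):
    u=np.nonzero(m[v])[0]; 
    a=u[(u<316)&(u>275)];b=u[(u>316)&(u<360)]
    if len(a)>6 and len(b)>6: rowsL.append(plane(c,a.max()+.5,v,.016)[:2]); rowsR.append(plane(c,b.min()-.5,v,.016)[:2])
L=np.array(rowsL);Q=np.array(rowsR)
for A in(L,Q):
    k=np.polyfit(A[:,0],A[:,1],1); res=A[:,1]-np.polyval(k,A[:,0]); print('edge ang',np.degrees(np.arctan(k[0])).round(2),'at .57',np.polyval(k,.57).round(4),'rms',res.std().round(4),A[0],A[-1])
ys,xs=np.nonzero(m[140:216,270:365]); pts=np.array([plane(c,x+270,y+140,.016)[:2] for x,y in zip(xs,ys)],np.float32); print(cv2.minAreaRect(pts),cv2.boxPoints(cv2.minAreaRect(pts)).round(4).tolist())
# end stop edge near/far rows on axis
col=g[195:225,310:322].mean(1); print(col.round())
for v in (207,209,211,213,215): print(v,plane(c,316,v,.016)[:2])
# exit + carrier edge
w=cv2.inRange(cv2.cvtColor(c['pixels'],cv2.COLOR_RGB2HSV),(10,60,60),(28,255,255)); 
e=[];
for u in range(190,382,6):
    v=np.nonzero(w[:75,u])[0]; 
    if len(v): e.append(plane(c,u,v.max(),.03)[:2])
e=np.array(e); k=np.polyfit(e[:,1],e[:,0],1); print('carrier far edge slope deg',np.degrees(np.arctan(-k[0])),'x at y=-.212',np.polyval(k,-.212))
# fin
P=cloud(c); F=P[:70][(P[:70,:,2]>.055)&(P[:70,:,2]<.085)]; print('fin',len(F),F.mean(0) if len(F) else '', F.min(0),F.max(0))
ys,xs=np.nonzero(w[:75]); print('tray y ends',plane(c,xs.min(),50,.03),plane(c,xs.max(),50,.03))
E
```

```text
165 [ 70  69  68  62  39  71  79  60  31  31  32  45  96  98  99  96  97 100
 101  99  97 100  98  96  98  99 100  99  98  97  99  98  77  35  31  33
  33  45  49  35  43  68  68  67  66  66  64]
185 [ 62  62  62  63  52  34  32  32  31  32  31  31  65  96  99  97  95  96
  99  97  97  97  97  97  96 100  98 100  98  95  96  97  92  46  30  33
  30  32  31  31  38  65  68  67  66  63  60]
200 [69 69 69 70 69 44 43 61 47 32 29 30 40 87 99 98 95 95 96 96 94 96 97 96
 94 98 97 98 97 94 94 96 93 59 31 32 32 30 30 30 35 60 66 66 66 64 66]
212 [130 131 132 134 136 141 115  70  72  70  71  52  33  31  32  32  34  34
  32  31  30  31  31  32  30  30  31  31  30  29  33  31  33  34  35  32
  34  36  37  39  47  69  69  70  71  72  70]
edge ang 7.93 at .57 -0.1868 rms 0.0004 [ 0.53910933 -0.19170027] [ 0.5975906  -0.18248013]
edge ang 7.94 at .57 -0.1359 rms 0.0004 [ 0.53440374 -0.14091509] [ 0.59292466 -0.1321486 ]
((0.5704231262207031, -0.16556692123413086), (0.07898402959108353, 0.0980890616774559), 8.293425559997559) [[0.5242999792098999, -0.12269999831914902], [0.5383999943733215, -0.21979999542236328], [0.616599977016449, -0.20839999616146088], [0.602400004863739, -0.11129999905824661]]
[ 96.  96.  96.  96.  96.  96.  95.  95.  95.  95.  95.  94.  82.  52.
  30.  28.  31.  31.  35.  70. 120. 145. 152. 152. 151. 150. 149. 150.
 149. 150.]
207 [ 0.59931699 -0.15942018]
209 [ 0.60188205 -0.15918664]
211 [ 0.60445559 -0.15895233]
213 [ 0.60703765 -0.15871724]
215 [ 0.60962827 -0.15848137]
carrier far edge slope deg 5.243192812068636 x at y=-.212 0.43614417708266195
fin 521 [ 0.40568991 -0.21037726  0.07079311] [ 0.38755063 -0.21754672  0.05524923] [ 0.41972769 -0.2041271   0.07486807]
tray y ends [ 0.43674727 -0.31955345  0.03      ] [ 0.4164837  -0.10063826  0.03      ]
```

```bash
python3 - <<'E'
from h import *
rel((.3975,-.2115,.15,95.24),(.3975,-.2115,.036,95.24))
E
```

```text
t 2.28 tcp [ 0.5554 -0.1619  0.2619] yaw 95.22 tilt 0.18 w 0.0873 g 0.0 F [-0.2 -0.3 -0. ] j7 1.97
az -0.000 shift [161.4 -34.9 112.4]
az -0.000 shift [161.1 -34.8 226.4]
```

Emit:
{"op": "apply_moves", "data": {
  "steps": [
    [0,0,0,40,-9,28,0.2],
    [0,0,0,80,-18,56,0.2],
    [0,0,0,120,-26,84,0.2],
    [0,0,0,161,-35,112,0.2],
    [0,0,0,161,-35,112,0.2],
    [0,0,0,161,-35,112,0.2],
    [0,0,0,161,-35,112,0.2],
    [0,0,0,161,-35,112,0.2]
  ]
}}

```text
time: 2.95
ee_pos: [0.3985, -0.211, 0.1522]
eef_rot: [-0.046, 0.999, 0.0, 0.001]
ft_force: [-0.0, -0.3, 0.6]
width: 0.0532
grip_force: 0.0
```

```bash
python3 - <<'E'
from h import *
rel((.3975,-.2115,.036,95.24))
E
```

```text
t 2.95 tcp [ 0.3985 -0.211   0.1522] yaw 95.24 tilt 0.14 w 0.0532 g 0.0 F [-0.  -0.3  0.6] j7 2.04
az 0.000 shift [  1.3  -0.4 116.2]
```

Emit:
{"op": "apply_moves", "data": {
  "force": 45,
  "steps": [
    [0,0,0,1,0,30,0.2],
    [0,0,0,1,0,60,0.2],
    [0,0,0,1,0,90,0.2],
    [0,0,0,1,0,116,0.2],
    [0,0,0,1,0,116,0.2],
    [0,0,0,1,0,116,0.2],
    [0,0,0,1,0,116,-1],
    [0,0,0,1,0,116,-1],
    [0,0,0,1,0,116,-1],
    [0,0,0,1,0,116,-1],
    [0,0,0,1,0,116,-1],
    [0,0,0,1,0,116,-1],
    [0,0,0,1,0,106,-1],
    [0,0,0,1,0,91,-1],
    [0,0,0,1,0,76,-1],
    [0,0,0,1,0,76,-1],
    [0,0,0,1,0,76,-1]
  ]
}}

```text
time: 4.37
ee_pos: [0.3975, -0.2114, 0.0758]
eef_rot: [-0.046, 0.999, 0.0, 0.001]
ft_force: [-0.2, -0.8, -3.0]
width: 0.0119
grip_force: 44.9
```

```bash
python3 - <<'E'
from h import *
import math
u=np.array([.9904,.1381]); H=np.array([.5661,-.1619])
a=H-.105*u
print(a)
rel((*a,.077,97.94))
c=cam('wrist'); pickle.dump(c,open('w3.pkl','wb')); P=cloud(c)
F=P[:260][(P[:260,:,2]>.095)&(P[:260,:,2]<.125)]; print('fin top',len(F),np.median(F,0),np.percentile(F,[2,98],axis=0))
save(c,'w3.png')
E
```

```text
[ 0.462108  -0.1764005]
t 4.37 tcp [ 0.3975 -0.2114  0.0758] yaw 95.24 tilt 0.1 w 0.0119 g 44.9 F [-0.2 -0.8 -3. ] j7 2.12
az -0.047 shift [-67.6  29.   -1.1]
fin top 755 [ 0.381408   -0.21246187  0.10058101] [[ 0.3767366  -0.22549308  0.09528359]
 [ 0.38826219 -0.19872154  0.10254973]]
```

View pics/w3.png

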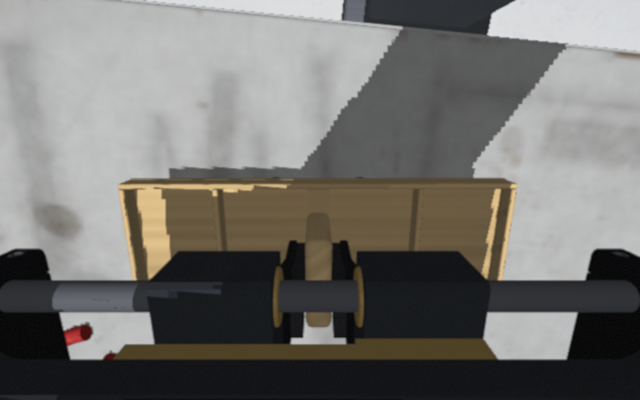

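```bash
python3 - <<'E'
from h import *
c=pickle.load(open('w3.pkl','rb')); w=cv2.inRange(cv2.cvtColor(c['pixels'],cv2.COLOR_RGB2HSV),(10,60,60),(28,255,255)); 
e=[]
for u in range(330,510,6):
    v=np.nonzero(w[150:230,u])[0]+150
    if len(v): e.append(plane(c,u,v.min(),.070)[:2])
e=np.array(e); k=np.polyfit(e[:,1],e[:,0],1); print('rear edge yaw',np.degrees(np.arctan(-k[0])),'x at y=-.2114',np.polyval(k,-.2114), 'std',(e[:,0]-np.polyval(k,e[:,1])).std())
ys,xs=np.nonzero(w[180:188]); print(plane(c,xs.min(),184,.07),plane(c,xs.max(),184,.07))
E
```

```text
rear edge yaw 5.2086024735218475 x at y=-.2114 0.35608620024998183 std 0.00025270051803091793
[ 0.36831829 -0.31411807  0.07      ] [ 0.35018542 -0.11544933  0.07      ]
```

Emit:
{"op": "apply_moves", "data": {
  "steps": [
    [0,0,-0.02,-25,10,-1,-1],
    [0,0,-0.047,-45,20,-1,-1],
    [0,0,-0.047,-68,29,-1,-1],
    [0,0,-0.047,-68,29,-1,-1],
    [0,0,-0.047,-68,29,-1,-1],
    [0,0,-0.047,-68,29,-1,-1]
  ]
}}

```text
time: 4.92
ee_pos: [0.461, -0.1766, 0.0753]
eef_rot: [-0.069, 0.998, 0.0, -0.001]
ft_force: [-0.1, 0.1, -2.2]
width: 0.0117
grip_force: 44.9
```

```bash
python3 - <<'E'
from h import *
u=np.array([.9904,.1381]); H=np.array([.5661,-.1619])
rel(*[(*(H+d*u),z,97.94) for d,z in((-.085,.06),(-.085,.0415),(-.02,.0415),(0.0015,.0415))])
E
```

```text
t 4.92 tcp [ 0.461  -0.1766  0.0753] yaw 97.9 tilt 0.13 w 0.0117 g 44.9 F [-0.1  0.1 -2.2] j7 2.1
az -0.001 shift [-21.2   0.1  15.2]
az -0.001 shift [-21.2   0.1  33.7]
az -0.001 shift [-86.2   0.1  33.6]
az -0.001 shift [-1.077e+02  1.000e-01  3.350e+01]
```

Down onto the lead-in, then see the force.

Emit:
{"op": "apply_moves", "data": {
  "steps": [
    [0,0,0,-10,0,10,-1],
    [0,0,0,-21,0,20,-1],
    [0,0,0,-21,0,28,-1],
    [0,0,0,-21,0,31,-1],
    [0,0,0,-21,0,33,-1],
    [0,0,0,-21,0,33.5,-1],
    [0,0,0,-21,0,33.5,-1]
  ]
}}

```text
time: 5.5
ee_pos: [0.4829, -0.1741, 0.0465]
eef_rot: [-0.068, 0.998, 0.001, 0.001]
ft_force: [-20.2, 7.4, 55.3]
width: 0.0118
grip_force: 45.0
```

Emit:
{"op": "apply_moves", "data": {
  "steps": [
    [0,0,0,-5,0,0,-1],
    [0,0,0,-10,0,0,-1],
    [0,0,0,-15,0,0,-1],
    [0,0,0,-20,0,0,-1],
    [0,0,0,-24,0,0,-1],
    [0,0,0,-28,0,0,-1],
    [0,0,0,-28,0,0,-1]
  ]
}}

```text
time: 6.08
ee_pos: [0.5091, -0.1705, 0.0453]
eef_rot: [-0.068, 0.998, 0.001, -0.001]
ft_force: [-18.5, 4.8, 42.0]
width: 0.0117
grip_force: 45.0
```

Emit:
{"op": "apply_moves", "data": {
  "steps": [
    [0,0,0,0,0,-10,-1],
    [0,0,0,14,0,-20,-1],
    [0,0,0,28,0,-30,-1],
    [0,0,0,28,0,-30,-1],
    [0,0,0,28,0,-30,-1]
  ]
}}

```text
time: 6.5
ee_pos: [0.4822, -0.174, 0.0729]
eef_rot: [-0.068, 0.998, 0.0, 0.0]
ft_force: [0.6, 0.2, -3.2]
width: 0.0116
grip_force: 45.0
```

```bash
python3 - <<'E'
from h import *
rel()
a=cam('wrist'); b=cam('scene'); t=cam('top')
x=cv2.resize(a['pixels'][140:380,100:540],(528,288)); y=cv2.resize(b['pixels'][180:260,340:440],(600,480))[:300]
save(b,'s4.png',(330,170,450,250),5)
tt=cv2.resize(t['pixels'][185:285,330:430],(300,300),interpolation=cv2.INTER_CUBIC)
cv2.imwrite('pics/m4.png',np.hstack([cv2.resize(a['pixels'],(480,300)),tt])[...,::-1])
P=cloud(t); Q=P[190:280,330:440].reshape(-1,3)
w=cv2.inRange(cv2.cvtColor(a['pixels'],cv2.COLOR_RGB2HSV),(10,60,60),(28,255,255))
e=[]
for u in range(150,510,6):
    v=np.nonzero(w[150:240,u])[0]+150
    if len(v): e.append(plane(a,u,v.min(),.070)[:2])
e=np.array(e);k=np.polyfit(e[:,1],e[:,0],1);print('yaw',np.degrees(np.arctan(-k[0])),np.polyval(k,r.read_state()['ee_pos'][1]),(e[:,0]-np.polyval(k,e[:,1])).std())
E
```

```text
t 6.5 tcp [ 0.4822 -0.174   0.0729] yaw 97.83 tilt 0.06 w 0.0116 g 45.0 F [ 0.6  0.2 -3.2] j7 2.11
yaw 7.814451909752443 0.4259392359853707 2.5438405243138007e-17
```

View pics/m4.png

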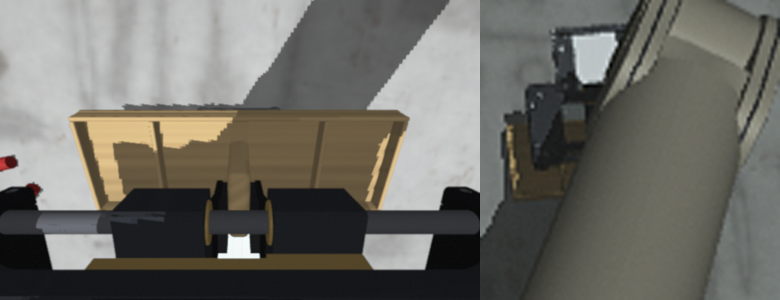

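View pics/s4.png

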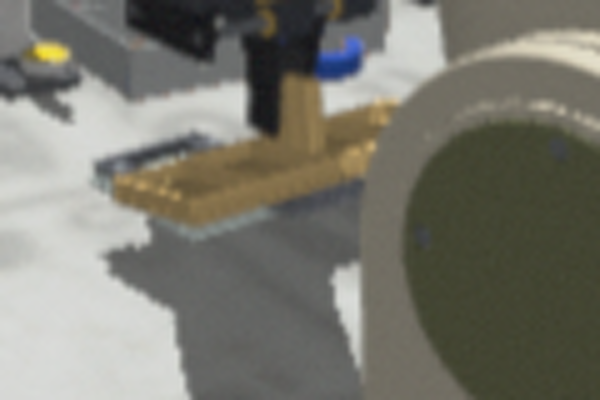

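Emit:
{"op": "apply_moves", "data": {
  "steps": [
    [0,0,0,25,0,0,-1],
    [0,0,0,50,0,0,-1],
    [0,0,0,78,0,0,-1],
    [0,0,0,78,0,0,-1],
    [0,0,0,78,0,0,-1],
    [0,0,0,78,0,0,-1]
  ]
}}

```text
time: 7.15
ee_pos: [0.4064, -0.1841, 0.0728]
eef_rot: [-0.069, 0.998, -0.0, 0.0]
ft_force: [-0.3, -0.0, -2.6]
width: 0.012
grip_force: 45.0
```

```bash
python3 - <<'E'
from h import *
rel()
c=cam('wrist'); P=cloud(c); w=cv2.inRange(cv2.cvtColor(c['pixels'],cv2.COLOR_RGB2HSV),(10,60,60),(28,255,255))
w[245:]=0
# rear rim: first wood pixel per column
for u in range(110,540,40):
    v=np.nonzero(w[100:240,u])[0]+100
    if len(v): print(u,v.min(),P[v.min()+1,u].round(4),P[v.min()+3,u].round(4), P[min(v.min()+60,239),u].round(4))
F=P[150:260,290:350].reshape(-1,3)
for v in range(180,250,8): print(v,P[v,316:322].mean(0).round(4), w[v,318])
E
```

```text
t 7.15 tcp [ 0.4064 -0.1841  0.0728] yaw 97.94 tilt 0.04 w 0.012 g 45.0 F [-0.3 -0.  -2.6] j7 2.1
110 147 [ 0.3656 -0.2944  0.0621] [ 0.3658 -0.2923  0.0658] [ 0.3939 -0.2907  0.0699]
150 147 [ 0.3627 -0.2744  0.0625] [ 0.3632 -0.2729  0.0656] [ 0.3955 -0.2766  0.0575]
190 147 [ 0.3597 -0.2539  0.0645] [ 0.3603 -0.2532  0.0664] [ 0.3925 -0.2551  0.0577]
230 147 [ 0.357  -0.2345  0.0639] [ 0.3576 -0.2337  0.0669] [ 0.3896 -0.2338  0.0576]
270 146 [ 0.3541 -0.2152  0.0614] [ 0.3547 -0.2147  0.0648] [ 0.386  -0.2125  0.0575]
310 146 [ 0.3513 -0.1952  0.0621] [ 0.3519 -0.1951  0.0655] [ 0.3732 -0.1917  0.0918]
350 146 [ 0.3486 -0.1753  0.0615] [ 0.3493 -0.1755  0.0644] [ 0.3802 -0.1697  0.0571]
390 147 [ 0.3461 -0.1558  0.0637] [ 0.3469 -0.1561  0.0659] [ 0.3777 -0.1482  0.0574]
430 147 [ 0.3434 -0.1359  0.0631] [ 0.3441 -0.1368  0.0665] [ 0.3716 -0.1317  0.0703]
470 147 [ 0.3406 -0.1163  0.0633] [ 0.3414 -0.1175  0.0667] [ 0.3719 -0.1051  0.0568]
510 147 [ 0.3379 -0.0965  0.0633] [ 0.3387 -0.0978  0.0661] [ 0.3688 -0.0838  0.0571]
180 [ 0.3651 -0.189   0.0729] 255
188 [ 0.3691 -0.1885  0.0729] 255
196 [ 0.3708 -0.1883  0.0817] 255
204 [ 0.3723 -0.1881  0.0899] 255
212 [ 0.3736 -0.1879  0.0975] 255
220 [ 0.375  -0.1877  0.1041] 255
228 [ 0.3762 -0.1876  0.1103] 255
236 [ 0.3786 -0.1872  0.1125] 255
244 [ 0.3819 -0.1868  0.1125] 255
```

```bash
cat >> h.py <<'E'
def tray(c):
    """pose of the held/standing carrier from wrist depth: floor plane slope, rim"""
    P=cloud(c); w=cv2.inRange(cv2.cvtColor(c['pixels'],cv2.COLOR_RGB2HSV),(10,60,40),(28,255,255)); w[250:]=0
    s=r.read_state(); M=R.from_quat(s['eef_rot']).as_matrix(); Q=(P[w>0]-np.array(s['ee_pos']))@M; Q[:,2]*=-1; Q[:,0]*=-1 # a=fwd(+x), y, up
    return Q[np.isfinite(Q).all(1)]
E
python3 - <<'E'
from h import *
Q=tray(cam('wrist'))*1000
G=Q[(abs(Q[:,1])>15)&(abs(Q[:,1])<90)]
for a in range(-70,0,4):
    s=G[(G[:,0]>=a)&(G[:,0]<a+4)]
    if len(s)>20: print(a+2,len(s),np.percentile(s[:,2],[5,25,50,75,95]).round(1))
f=Q[abs(Q[:,1])<4]
for a in range(-60,10,3):
    s=f[(f[:,0]>=a)&(f[:,0]<a+3)]
    if len(s)>4: print('fin',a+1.5,len(s),np.percentile(s[:,2],[5,50,95]).round(1))
print(Q[:,1].min(),Q[:,1].max())
E
```

```text
-56 2373 [-11.6  -9.   -6.   -3.1  -0. ]
-52 2413 [-0.5  1.4  2.   2.5  3.1]
-48 1643 [-11.8 -11.1 -10.7 -10.1   0.8]
-44 2208 [-12.6 -11.9 -11.5 -10.9  -1.6]
-40 2063 [-13.3 -12.7 -12.2 -11.6  -1.9]
-36 2037 [-14.1 -13.4 -12.9 -12.5  -2.7]
-32 1997 [-14.9 -14.2 -13.7 -13.2  -4.2]
-28 1926 [-15.6 -15.  -14.5 -14.   -4.7]
-24 1867 [-16.4 -15.8 -15.3 -14.8  -4.7]
-20 1791 [-17.2 -16.6 -16.1 -15.6  -7. ]
-16 1774 [-17.9 -17.4 -16.9 -16.4  -6.5]
-12 1710 [-18.8 -18.1 -17.7 -17.2  -7.1]
-8 1651 [-19.6 -18.9 -18.5 -18.   -8.6]
-4 1609 [-20.3 -19.7 -19.3 -18.8  -9.7]
0 1417 [-21.1 -20.5 -20.1 -19.7 -18.7]
fin -55.5 135 [-12.8  -6.7  -0.6]
fin -52.5 121 [-0.6  2.   3. ]
fin -49.5 107 [0.8 1.6 2.6]
fin -46.5 103 [0.3 1.2 2.1]
fin -43.5 97 [-0.3  0.5  1.7]
fin -40.5 96 [-0.9  0.1  1. ]
fin -37.5 173 [-1.1  2.4  8.1]
fin -34.5 284 [ 8.9 16.2 23.3]
fin -31.5 356 [24.  31.5 37.9]
fin -28.5 189 [37.4 39.5 40.6]
fin -25.5 138 [38.9 39.9 40.7]
fin -22.5 83 [38.2 39.3 40.1]
-106.5319852041854 182.3028388539887
```

Emit:
{"op": "apply_moves", "data": {
  "steps": [
    [0,-0.1,0,0,0,10,-1],
    [0,-0.197,0,0,0,20,-1],
    [0,-0.197,0,0,0,27,-1],
    [0,-0.197,0,0,0,31,-1],
    [0,-0.197,0,0,0,33,-1],
    [0,-0.197,0,0,0,33.5,-1],
    [0,-0.197,0,0,0,33.5,-1]
  ]
}}

```text
time: 7.83
ee_pos: [0.4066, -0.1843, 0.0395]
eef_rot: [-0.069, 0.993, 0.006, 0.098]
ft_force: [0.3, 0.3, -2.2]
width: 0.0119
grip_force: 45.0
```

Emit:
{"op": "apply_moves", "data": {
  "steps": [
    [0,0,0,0,0,1,-1],
    [0,0,0,0,0,1,-0.5],
    [0,0,0,0,0,1,0.2],
    [0,0,0,0,0,1,0.2],
    [0,0,0,0,0,1,0.2],
    [0,0,0,0,0,-30,0.2],
    [0,0,0,0,0,-60,0.2],
    [0,0.1,0,0,0,-70,0.2],
    [0,0.197,0,0,0,-70,0.2],
    [0,0.197,0,0,0,-70,0.2],
    [0,0.197,0,0,0,-70,0.2]
  ]
}}

```text
time: 8.75
ee_pos: [0.3928, -0.186, 0.1078]
eef_rot: [-0.07, 0.998, -0.0, -0.0]
ft_force: [-0.4, 0.4, -1.0]
width: 0.0514
grip_force: 0.0
```

```bash
cat >> h.py <<'E'
def carr(c,zoff=0):
    """standing carrier seen by the wrist: fin top, tray floor height, yaw"""
    P=cloud(c); w=cv2.inRange(cv2.cvtColor(c['pixels'],cv2.COLOR_RGB2HSV),(10,60,40),(28,255,255)); w[248:]=0
    Q=P[w>0]; F=Q[(Q[:,2]>.062+zoff)&(Q[:,2]<.085+zoff)]; Fl=Q[(Q[:,2]<.024+zoff)]
    print('fin n',len(F),'min',F.min(0).round(4),'max',F.max(0).round(4))
    Z=np.c_[Fl[:,:2]-Fl[:,:2].mean(0),np.ones(len(Fl))]; k=np.linalg.lstsq(Z,Fl[:,2],rcond=None)[0]; print('floor slope',k.round(4))
    S=Q[(Q[:,2]>.026+zoff)&(Q[:,2]<.040+zoff)][:,:2].astype(np.float32); print('rim',cv2.minAreaRect(S))
E
python3 - <<'E'
from h import *
rel(); c=cam('wrist'); pickle.dump(c,open('w5.pkl','wb')); carr(c)
E
```

```text
t 8.75 tcp [ 0.3928 -0.186   0.1078] yaw 98.0 tilt 0.05 w 0.0514 g 0.0 F [-0.4  0.4 -1. ] j7 2.05
fin n 999 min [ 0.3698 -0.1944  0.0623] max [ 0.4029 -0.1793  0.0747]
floor slope [-0.0026  0.0004  0.0188]
rim ((0.3868543803691864, -0.18646982312202454), (0.06680889427661896, 0.21373993158340454), 7.815298557281494)
```

```bash
python3 - <<'E'
from h import *
rel((.3915,-.1862,.028,97.94))
E
```

```text
t 8.8 tcp [ 0.3919 -0.1862  0.1074] yaw 97.93 tilt 0.01 w 0.0519 g 0.0 F [-0.4  1.1 -0.5] j7 2.05
az -0.000 shift [ 0.4  0.1 79.4]
```

Emit:
{"op": "apply_moves", "data": {
  "force": 60,
  "steps": [
    [0,0,0,0,0,30,0.2],
    [0,0,0,0,0,60,0.2],
    [0,0,0,0,0,79,0.2],
    [0,0,0,0,0,79,0.2],
    [0,0,0,0,0,79,-1],
    [0,0,0,0,0,79,-1],
    [0,0,0,0,0,79,-1],
    [0,0,0,0,0,79,-1],
    [0,0,0,0,0,79,-1],
    [0,0,0,0,0,79,-1],
    [0,0,0,0,0,79,-1],
    [0,0,0,0,0,73,-1],
    [0,0,0,0,0,67,-1],
    [0,0,0,-20,0,67,-1],
    [0,0,0,-45,0,67,-1],
    [0,0,0,-70,0,67,-1],
    [0,0,0,-90,0,67,-1],
    [0,0,0,-90,0,67,-1],
    [0,0,0,-90,0,67,-1]
  ]
}}

```text
time: 10.38
ee_pos: [0.4817, -0.1735, 0.0411]
eef_rot: [-0.07, 0.998, -0.0, -0.0]
ft_force: [0.3, -0.2, -3.4]
width: 0.0114
grip_force: 60.0
```

```bash
python3 - <<'E'
from h import *
u=np.array([.9904,.1381]); H=np.array([.5661,-.1619])
rel(*[(*(H+d*u),z,97.94) for d,z in((-.085,.033),(0.0,.033))])
c=cam('wrist'); carr(c,.012)
Q=tray(c)*1000; G=Q[(abs(Q[:,1])>15)&(abs(Q[:,1])<90)]
for a in range(-44,-8,6):
    s=G[(G[:,0]>=a)&(G[:,0]<a+4)]
    if len(s)>20: print(a+2,len(s),np.percentile(s[:,2],[5,50,95]).round(1))
E
```

```text
t 10.38 tcp [ 0.4817 -0.1735  0.0411] yaw 97.98 tilt 0.04 w 0.0114 g 60.0 F [ 0.3 -0.2 -3.4] j7 2.14
az 0.001 shift [-0.2 -0.2  8.1]
az 0.001 shift [-85.2  -0.2   8. ]
fin n 82 min [ 0.4591 -0.1811  0.0741] max [ 0.4613 -0.1711  0.0787]
floor slope [-0.0254 -0.0038  0.0305]
rim ((0.4598803222179413, -0.1761225163936615), (0.03294244036078453, 0.2140466421842575), 7.962712287902832)
-36 3632 [-11.5   0.2   1.9]
-30 1717 [-11.6 -10.5   0.4]
-24 2082 [-11.7 -10.6  -0.7]
-18 2031 [-11.6 -10.6  -0.7]
-12 1981 [-11.6 -10.5  -0.9]
```

Emit:
{"op": "apply_moves", "data": {
  "steps": [
    [0,0,0,0,0,3,-1],
    [0,0,0,0,0,6,-1],
    [0,0,0,0,0,7,-1],
    [0,0,0,0,0,8,-1],
    [0,0,0,0,0,8,-1]
  ]
}}

```text
time: 10.85
ee_pos: [0.4805, -0.1738, 0.033]
eef_rot: [-0.069, 0.998, 0.0, -0.0]
ft_force: [-0.3, -0.6, -0.6]
width: 0.0119
grip_force: 6.0
```

Emit:
{"op": "apply_moves", "data": {
  "steps": [
    [0,0,0,-5,0,0,-1],
    [0,0,0,-10,0,0,-1],
    [0,0,0,-15,0,0,-1],
    [0,0,0,-20,0,0,-1],
    [0,0,0,-25,0,0,-1],
    [0,0,0,-30,0,0,-1],
    [0,0,0,-30,0,0,-1]
  ]
}}

```text
time: 11.43
ee_pos: [0.512, -0.1696, 0.0331]
eef_rot: [-0.069, 0.998, -0.0, 0.0]
ft_force: [-0.4, -0.6, 2.4]
width: 0.0115
grip_force: 60.0
```

Emit:
{"op": "apply_moves", "data": {
  "steps": [
    [0,0,0,-6,0,0,-1],
    [0,0,0,-12,0,0,-1],
    [0,0,0,-18,0,0,-1],
    [0,0,0,-24,0,0,-1],
    [0,0,0,-24,0,0,-1]
  ]
}}

```text
time: 11.85
ee_pos: [0.5316, -0.1674, 0.0331]
eef_rot: [-0.068, 0.998, 0.001, -0.004]
ft_force: [-19.0, -0.1, 20.1]
width: 0.0117
grip_force: 60.0
```

```bash
python3 - <<'E'
from h import *
u=np.array([.9904,.1381]); H=np.array([.5661,-.1619])
rel(*[(*(H+d*u),z,97.94) for d,z in((0.0,.033),)])
c=cam('wrist'); carr(c,.004)
Q=tray(c)*1000; G=Q[(abs(Q[:,1])>15)&(abs(Q[:,1])<90)]
for a in range(-44,-8,6):
    s=G[(G[:,0]>=a)&(G[:,0]<a+4)]
    if len(s)>20: print(a+2,len(s),np.percentile(s[:,2],[5,50,95]).round(1))
E
```

```text
t 11.85 tcp [ 0.5316 -0.1674  0.0331] yaw 97.83 tilt 0.41 w 0.0117 g 60.0 F [-19.   -0.1  20.1] j7 2.13
az -0.002 shift [-34.9   0.8  -0.2]
fin n 134 min [ 0.5086 -0.1754  0.066 ] max [ 0.512  -0.1646  0.0722]
floor slope [-0.0192 -0.0017  0.023 ]
rim ((0.5094010233879089, -0.1698373258113861), (0.03377176821231842, 0.21369923651218414), 7.770369052886963)
-36 1306 [0.2 1.4 2.5]
-30 2097 [-11.4 -10.4  -0.3]
-24 2077 [-11.4 -10.3  -0.3]
-18 2033 [-11.3 -10.3  -0.6]
-12 1984 [-11.3 -10.3   0.1]
```

Emit:
{"op": "apply_moves", "data": {
  "steps": [
    [0,0,0,-2,0,-1,-1],
    [0,0,0,-4,0,-1,-1],
    [0,0,0,-6,0,-1,-1],
    [0,0,0,-8,0,-1,-1],
    [0,0,0,-8,0,-1,-1]
  ]
}}

```text
time: 12.32
ee_pos: [0.5418, -0.1654, 0.0332]
eef_rot: [-0.069, 0.998, 0.0, -0.001]
ft_force: [-2.4, -1.7, -3.1]
width: 0.0114
grip_force: 60.0
```

Past the catch entry; continue to home.

Emit:
{"op": "apply_moves", "data": {
  "steps": [
    [0,0,0,-4,0,0,-1],
    [0,0,0,-8,0,0,-1],
    [0,0,0,-12,0,0,-1],
    [0,0,0,-16,0,0,-1],
    [0,0,0,-20,0,0,-1],
    [0,0,0,-20,0,0,-1]
  ]
}}

```text
time: 12.82
ee_pos: [0.564, -0.1621, 0.0339]
eef_rot: [-0.069, 0.998, -0.0, 0.001]
ft_force: [4.6, -1.3, -5.2]
width: 0.0118
grip_force: 60.0
```

```bash
python3 - <<'E'
from h import *
u=np.array([.9904,.1381]); H=np.array([.5661,-.1619])
rel(*[(*(H+d*u),z,97.94) for d,z in((0.0,.033),)])
E
```

```text
t 12.82 tcp [ 0.564  -0.1621  0.0339] yaw 97.96 tilt 0.13 w 0.0118 g 60.0 F [ 4.6 -1.3 -5.2] j7 2.13
az 0.000 shift [-2.1 -0.1  0.9]
```

Emit:
{"op": "apply_moves", "data": {
  "steps": [
    [0,0,0,-2,0,0,-1],
    [0,0,0,-4,0,0,-1],
    [0,0,0,-4,0,0,-1]
  ]
}}

```text
time: 13.07
ee_pos: [0.5666, -0.1617, 0.0339]
eef_rot: [-0.069, 0.998, 0.0, -0.0]
ft_force: [-0.5, -0.4, -2.8]
width: 0.0117
grip_force: 60.0
```

Emit:
{"op": "apply_moves", "data": {
  "steps": [
    [0,0,0,1,0,0,-1],
    [0,0,0,1.5,0,0,-1],
    [0,0,0,1.5,0,0,-1]
  ]
}}

```text
time: 13.32
ee_pos: [0.5653, -0.162, 0.0341]
eef_rot: [-0.069, 0.998, 0.0, 0.001]
ft_force: [1.8, -1.2, -3.4]
width: 0.0116
grip_force: 60.0
```

Emit:
{"op": "apply_moves", "data": {
  "steps": [
    [0,0,0,-1,0,0,-0.7],
    [0,0,0,-1,0,0,0.2],
    [0,0,0,-1,0,0,0.2],
    [0,0,0,-1,0,0,0.2],
    [0,0,0,-1,0,-30,0.2],
    [0,0,0,-1,0,-70,0.2],
    [0,0,0,-1,0,-110,0.2],
    [0,0,0,-1,0,-150,0.2],
    [0,0,0,-1,0,-190,0.2],
    [0,0,0,-1,0,-200,0.2]
  ]
}}

```text
time: 14.15
ee_pos: [0.5679, -0.163, 0.2407]
eef_rot: [-0.069, 0.998, -0.001, 0.004]
ft_force: [0.9, -0.6, -0.7]
width: 0.0515
grip_force: 0.0
```

```bash
python3 - <<'E'
from h import *
c=cam('wrist'); carr(c,.004)
# track from the first top picture: knobs, radius/angle, and exit gap from w2
t=cv2.cvtColor(c['pixels'],cv2.COLOR_RGB2HSV)
rel((.47,.12,.26,8),(.50,.20,.26,8))
E
```

```text
fin n 531 min [ 0.5429 -0.1697  0.0668] max [ 0.5863 -0.1534  0.0785]
floor slope [0.0029 0.0011 0.0228]
rim ((0.565009593963623, -0.16143378615379333), (0.07622125744819641, 0.21335066854953766), 8.006815910339355)
t 14.2 tcp [ 0.568  -0.1629  0.2399] yaw 97.9 tilt 0.48 w 0.0516 g 0.0 F [0.7 0.3 1.7] j7 2.03
az 1.569 shift [ 58.  293.6 -21.1]
az 1.569 shift [ 17.3 368.7 -20.9]
```

Emit:
{"op": "apply_moves", "data": {
  "steps": [
    [0,0,0.12,2,37,-5,0.4],
    [0,0,0.24,4,74,-10,0.4],
    [0,0,0.36,7,111,-15,0.4],
    [0,0,0.48,9,148,-20,0.4],
    [0,0,0.6,11,185,-25,0.4],
    [0,0,0.72,13,222,-30,0.4],
    [0,0,0.84,15,259,-35,0.4],
    [0,0,0.96,17,300,-40,0.4],
    [0,0,1.08,19,335,-40,0.4],
    [0,0,1.2,19,358,-40,0.4],
    [0,0,1.32,19,358,-40,0.4],
    [0,0,1.44,19,358,-40,0.4],
    [0,0,1.57,19,358,-40,0.4],
    [0,0,1.57,19,358,-40,0.4],
    [0,0,1.57,19,358,-40,0.4],
    [0,0,1.57,19,358,-40,0.4]
  ]
}}

```text
time: 15.53
ee_pos: [0.4976, 0.1899, 0.2734]
eef_rot: [0.655, 0.756, -0.0, -0.0]
ft_force: [0.4, 0.4, 0.7]
width: 0.0611
grip_force: 0.0
```

```bash
python3 - <<'E'
from h import *
rel()
c=cam('wrist'); save(c,'w6.png'); pickle.dump(c,open('w6.pkl','wb')); print(c['p'])
E
```

```text
t 15.53 tcp [0.4976 0.1899 0.2734] yaw 8.15 tilt 0.03 w 0.0611 g 0.0 F [0.4 0.4 0.7] j7 -0.27
[0.48713871 0.265172   0.43631015]
```

View pics/w6.png

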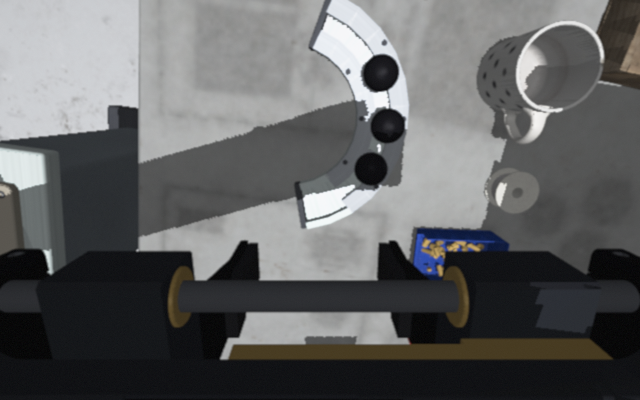

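```bash
cat >> h.py <<'E'
from scipy.optimize import least_squares
def balls(c,box):
    g=cv2.cvtColor(c['pixels'],cv2.COLOR_RGB2GRAY); P=cloud(c); x0,y0,x1,y1=box
    m=((g<45)&(P[...,2]>.035)&(P[...,2]<.12)).astype(np.uint8); k=np.zeros_like(m); k[y0:y1,x0:x1]=1; m=cv2.morphologyEx(m*k,cv2.MORPH_OPEN,np.ones((5,5)))
    n,l,st,ce=cv2.connectedComponentsWithStats(m); out=[]
    for i in range(1,n):
        if st[i,4]>200:
            Q=P[l==i]; f=least_squares(lambda q:np.linalg.norm(Q-q,axis=1)-.019,Q.mean(0)-[0,0,.01],loss='soft_l1',f_scale=.002)
            print('ball px',ce[i].round(),st[i,4],'sphere',f.x.round(4),'ray@.047',plane(c,*ce[i],.047)[:2].round(4)); out.append(f.x)
    return np.array(out)
E
python3 - <<'E'
from h import *
c=pickle.load(open('w6.pkl','rb')); P=cloud(c); B=balls(c,(290,0,430,240))
u,v=np.meshgrid(np.arange(640),np.arange(400)); box=(u>280)&(u<425)&(v<240)
T=P[box&(P[...,2]>.012)&(P[...,2]<.019)&(c['z_map']>0)]
# circle from ring edges: inner 80, outer 140
f=least_squares(lambda q:(lambda rr:np.maximum(rr-.140,0)+np.maximum(.080-rr,0))(np.hypot(T[:,0]-q[0],T[:,1]-q[1])),[.456,.245]); 
C=f.x; d=T[:,:2]-C; rr=np.hypot(*d.T); an=np.degrees(np.arctan2(d[:,1],d[:,0])); print('C',C,np.percentile(rr,[1,5,50,95,99]),an.min(),np.percentile(an,[1,99]),an.max(),f.cost)
from itertools import combinations
x=least_squares(lambda q:np.hypot(B[:,0]-q[0],B[:,1]-q[1])-.110,C).x; print('C from balls',x,[np.hypot(*(b[:2]-C)).round(4) for b in B],[np.degrees(np.arctan2(b[1]-C[1],b[0]-C[0])).round(1) for b in B])
# end stop at exit: dark pixels
g=cv2.cvtColor(c['pixels'],cv2.COLOR_RGB2GRAY); m=(g<60)&(u>290)&(u<312)&(v>175)&(v<232); q=np.array([plane(c,a,b,.016)[:2] for b,a in zip(*np.nonzero(m))],np.float32); print(cv2.boxPoints(cv2.minAreaRect(q)))
E
```

```text
ball px [380.  73.] 907 sphere [0.5468 0.3096 0.0475] ray@.047 [0.5472 0.3095]
ball px [387. 126.] 831 sphere [0.5646 0.257  0.0475] ray@.047 [0.5652 0.2568]
ball px [371. 168.] 807 sphere [0.555  0.2074 0.0474] ray@.047 [0.5559 0.2075]
C [0.45825297 0.24603502] [0.07560307 0.07863105 0.1161392  0.13668123 0.13995085] -81.2270831766416 [-78.58870709  82.23998166] 84.8034931061558 0.046393502971459576
C from balls [0.45423137 0.25066321] [np.float64(0.109), np.float64(0.1069), np.float64(0.1042)] [np.float64(35.7), np.float64(5.9), np.float64(-21.8)]
[[0.46831    0.17210425]
 [0.476      0.15051381]
 [0.48322546 0.15308736]
 [0.47553545 0.1746778 ]]
```

```bash
python3 - <<'E'
from h import *
c=pickle.load(open('w6.pkl','rb')); P=cloud(c)
m=((P[...,2]>.008)&(P[...,2]<.08)).astype(np.uint8); m[:,:280]=0;m[:,430:]=0;m[240:]=0
m=cv2.morphologyEx(m,cv2.MORPH_CLOSE,np.ones((5,5))); cs,_=cv2.findContours(m,cv2.RETR_EXTERNAL,cv2.CHAIN_APPROX_NONE); k=max(cs,key=cv2.contourArea)[:,0]
W=np.array([plane(c,a,b,.016)[:2] for a,b in k if b>2]); 
C=np.array([.456,.248])
for it in range(4):
    d=W-C; rr=np.hypot(*d.T); an=np.degrees(np.arctan2(d[:,1],d[:,0]))
    o=W[(rr>.133)&(rr<.146)&(an>-70)&(an<60)&((an<-30)|(an>40)|(abs(an+8)<6))]
    i=W[(rr>.074)&(rr<.086)&(abs(an)<70)]
    C=least_squares(lambda q:np.hypot(*(o-q).T)-.140,C,loss='soft_l1',f_scale=.001).x
Ci=least_squares(lambda q:np.hypot(*(i-q).T)-.080,C,loss='soft_l1',f_scale=.001).x
Co=least_squares(lambda q:np.hypot(*(o-q[:2]).T)-q[2],[*C,.14]).x
print('outer',C,len(o),Co,'inner',Ci,len(i))
d=W-C; an=np.degrees(np.arctan2(d[:,1],d[:,0])); rr=np.hypot(*d.T); e=W[(an<-70)]; print('exit end ang',np.sort(an)[:5],'end pts',[(a.round(1),b.round(3)) for a,b in zip(an,rr) if a<-76][::6])
E
```

```text
outer [0.45389017 0.2494374 ] 124 [0.45376285 0.24944302 0.14009386] inner [0.45361013 0.24950425] 149
exit end ang [-78.76568587 -78.7033573  -78.63925564 -78.5733043  -78.50542224] end pts [(np.float64(-76.5), np.float64(0.079)), (np.float64(-78.6), np.float64(0.085)), (np.float64(-78.2), np.float64(0.093)), (np.float64(-77.9), np.float64(0.101)), (np.float64(-77.6), np.float64(0.109)), (np.float64(-77.3), np.float64(0.117)), (np.float64(-77.1), np.float64(0.125)), (np.float64(-76.9), np.float64(0.133))]
```

```bash
cat >> h.py <<'E'
C=np.array([.4538,.2495])
def arc(a0,a1,n,z=.027):
    return [(*(C+.11*np.array([np.cos(t),np.sin(t)])),z,None) for t in np.radians(np.linspace(a0,a1,n))]
E
python3 - <<'E'
from h import *
rel((.555,.2074,.12,8),(.555,.2074,.027,8))
E
```

```text
t 15.58 tcp [0.4976 0.1899 0.2736] yaw 8.17 tilt 0.03 w 0.0609 g 0.0 F [-0.2 -0.1 -0. ] j7 -0.27
az 0.003 shift [  9.1  59.3 153.5]
az 0.003 shift [  9.1  59.4 246.5]
```

Emit:
{"op": "apply_moves", "data": {
  "force": 20,
  "steps": [
    [0,0,0,3,20,35,0.4],
    [0,0,0,6,40,70,0.4],
    [0,0,0,9,59,105,0.4],
    [0,0,0,9,59,140,0.4],
    [0,0,0,9,59,170,0.4],
    [0,0,0,9,59,195,0.4],
    [0,0,0,9,59,220,0.4],
    [0,0,0,9,59,240,0.4],
    [0,0,0,9,59,246,0.4],
    [0,0,0,9,59,246,0.4],
    [0,0,0,9,59,246,-1],
    [0,0,0,9,59,246,-1],
    [0,0,0,9,59,246,-1],
    [0,0,0,9,59,246,-1],
    [0,0,0,9,59,246,-1],
    [0,0,0,9,59,246,-1]
  ]
}}

```text
time: 16.92
ee_pos: [0.5554, 0.2074, 0.0288]
eef_rot: [0.656, 0.755, 0.001, 0.0]
ft_force: [-0.4, -0.3, 4.4]
width: 0.0373
grip_force: 20.0
```

```bash
python3 - <<'E'
from h import *
rel(*arc(-22.6,-64,12))
E
```

```text
t 16.92 tcp [0.5554 0.2074 0.0288] yaw 7.97 tilt 0.08 w 0.0373 g 20.0 F [-0.4 -0.3  4.4] j7 -0.13
az 0.000 shift [-0.1 -0.1  1.8]
az 0.000 shift [-6.2 -4.   1.8]
az 0.000 shift [-12.1  -8.3   1.8]
az 0.000 shift [-17.6 -12.9   1.8]
az 0.000 shift [-22.8 -17.9   1.8]
az 0.000 shift [-27.7 -23.2   1.8]
az 0.000 shift [-32.2 -28.9   1.7]
az 0.000 shift [-36.4 -34.8   1.7]
az 0.000 shift [-40.1 -41.    1.7]
az 0.000 shift [-43.4 -47.4   1.7]
az 0.000 shift [-46.3 -54.    1.7]
az 0.000 shift [-48.8 -60.8   1.7]
```

Emit:
{"op": "apply_moves", "data": {
  "steps": [
    [0,0,0,-6,-4,0,-1],
    [0,0,0,-12,-8,0,-1],
    [0,0,0,-17.5,-13,0,-1],
    [0,0,0,-23,-18,0,-1],
    [0,0,0,-28,-23,0,-1],
    [0,0,0,-32,-29,0,-1],
    [0,0,0,-36.5,-35,0,-1],
    [0,0,0,-40,-41,0,-1],
    [0,0,0,-43.5,-47.5,0,-1],
    [0,0,0,-46,-54,0,-1],
    [0,0,0,-49,-61,0,-1],
    [0,0,0,-49,-61,0,-1],
    [0,0,0,-49,-61,0,-1]
  ]
}}

```text
time: 18.0
ee_pos: [0.5021, 0.1501, 0.0288]
eef_rot: [0.656, 0.754, 0.001, 0.0]
ft_force: [1.1, -1.1, 7.7]
width: 0.0369
grip_force: 20.0
```

```bash
python3 - <<'E'
from h import *
rel((*arc(-64,-64,1)[0][:2],.027,None))
E
```

```text
t 18.0 tcp [0.5021 0.1501 0.0288] yaw 7.95 tilt 0.13 w 0.0369 g 20.0 F [ 1.1 -1.1  7.7] j7 -0.1
az 0.000 shift [ 0.6 -0.   1.8]
```

Emit:
{"op": "apply_moves", "data": {
  "steps": [
    [0,0,0,0,0,-8,-1],
    [0,0,0,0,0,-16,-1],
    [0,0,0,0,0,-24,-1],
    [0,0,0,0,0,-24,-1]
  ]
}}

```text
time: 18.33
ee_pos: [0.5016, 0.1502, 0.0533]
eef_rot: [0.656, 0.754, 0.0, -0.0]
ft_force: [0.1, -0.3, -0.4]
width: 0.0365
grip_force: 20.0
```

```bash
python3 - <<'E'
from h import *
rel((.5016,.15,.15,None),(.5693,-.1921,.15,8),(.5693,-.1921,.049,8))
E
```

```text
t 18.33 tcp [0.5016 0.1502 0.0533] yaw 7.96 tilt 0.05 w 0.0365 g 20.0 F [ 0.1 -0.3 -0.4] j7 -0.11
az 0.000 shift [ -0.2   0.  -96.7]
az -0.001 shift [-348.3   19.7  -96.8]
az -0.001 shift [-348.4   19.6    4.2]
```

Emit:
{"op": "apply_moves", "data": {
  "steps": [
    [0,0,0,0,0,-35,-1],
    [0,0,0,0,0,-70,-1],
    [0,0,0,-20,1,-97,-1],
    [0,0,0,-55,3,-97,-1],
    [0,0,0,-95,5,-97,-1],
    [0,0,0,-135,8,-97,-1],
    [0,0,0,-175,10,-97,-1],
    [0,0,0,-215,12,-97,-1],
    [0,0,0,-255,15,-97,-1],
    [0,0,0,-295,17,-97,-1],
    [0,0,0,-325,19,-97,-1],
    [0,0,0,-348,20,-97,-1],
    [0,0,0,-348,20,-97,-1],
    [0,0,0,-348,20,-97,-1]
  ]
}}

```text
time: 19.5
ee_pos: [0.5685, -0.1932, 0.1483]
eef_rot: [0.657, 0.754, -0.001, -0.001]
ft_force: [-0.0, 1.4, -0.9]
width: 0.0367
grip_force: 20.0
```

```bash
python3 - <<'E'
from h import *
rel((.5693,-.1921,.049,8))
c=cam('wrist'); save(c,'w7.png')
P=cloud(c); w=cv2.inRange(cv2.cvtColor(c['pixels'],cv2.COLOR_RGB2HSV),(10,60,40),(28,255,255)); Q=P[(w>0)]; F=Q[(Q[:,2]>.066)&(Q[:,2]<.082)]; print('fin',len(F),np.percentile(F,[1,99],axis=0).round(4))
E
```

```text
t 19.5 tcp [ 0.5685 -0.1932  0.1483] yaw 7.8 tilt 0.1 w 0.0367 g 20.0 F [-0.   1.4 -0.9] j7 0.58
az -0.003 shift [ 0.9  1.1 99.3]
fin 1162 [[ 0.5437 -0.1686  0.0679]
 [ 0.5857 -0.1532  0.078 ]]
```

View pics/w7.png

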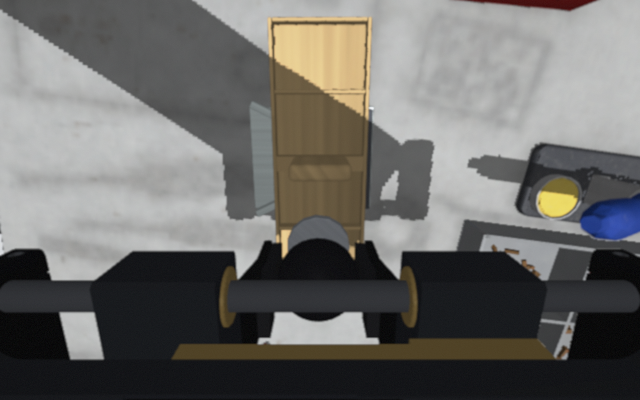

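Emit:
{"op": "apply_moves", "data": {
  "steps": [
    [0,0,0,1,1,30,-1],
    [0,0,0,1,1,60,-1],
    [0,0,0,1,1,80,-1],
    [0,0,0,1,1,90,-1],
    [0,0,0,1,1,96,-1],
    [0,0,0,1,1,99,-1],
    [0,0,0,1,1,99,-1],
    [0,0,0,1,1,99,-1]
  ]
}}

```text
time: 20.22
ee_pos: [0.571, -0.1906, 0.0511]
eef_rot: [0.656, 0.755, 0.001, 0.001]
ft_force: [-0.4, -0.2, -0.9]
width: 0.0367
grip_force: 20.0
```

Emit:
{"op": "apply_moves", "data": {
  "steps": [
    [0,0,0,0,0,1,-0.1],
    [0,0,0,0,0,1,0.1],
    [0,0,0,0,0,1,0.4],
    [0,0,0,0,0,1,0.4],
    [0,0,0,0,0,-20,0.4],
    [0,0,0,0,0,-50,0.4],
    [0,0,0,0,0,-90,0.4],
    [0,0,0,0,0,-120,0.4],
    [0,0,0,30,-2,-130,0.4],
    [0,0,0,60,-4,-130,0.4],
    [0,0,0,60,-4,-130,0.4]
  ]
}}

```text
time: 21.13
ee_pos: [0.5585, -0.1258, 0.1808]
eef_rot: [0.654, 0.756, 0.002, -0.001]
ft_force: [0.4, 1.2, -1.0]
width: 0.0607
grip_force: 0.0
```

```bash
python3 - <<'E'
from h import *
rel((.52,.05,.18,None),(.5646,.257,.15,8))
E
```

```text
t 21.13 tcp [ 0.5585 -0.1258  0.1808] yaw 8.29 tilt 0.21 w 0.0607 g 0.0 F [ 0.4  1.2 -1. ] j7 0.43
az 0.000 shift [179.5 -12.7   1.3]
az 0.005 shift [377.8  61.2  32.1]
```

Emit:
{"op": "apply_moves", "data": {
  "steps": [
    [0,0,0,40,-3,0,0.4],
    [0,0,0,80,-6,0,0.4],
    [0,0,0,120,-9,0,0.4],
    [0,0,0,160,-12,0,0.4],
    [0,0,0,198,-6,2,0.4],
    [0,0,0,235,8,6,0.4],
    [0,0,0,272,22,12,0.4],
    [0,0,0,308,36,20,0.4],
    [0,0,0,345,50,26,0.4],
    [0,0,0,368,58,30,0.4],
    [0,0,0,378,61,32,0.4],
    [0,0,0,378,61,32,0.4],
    [0,0,0,378,61,32,0.4]
  ]
}}

```text
time: 22.22
ee_pos: [0.566, 0.25, 0.1479]
eef_rot: [0.656, 0.754, -0.0, 0.0]
ft_force: [0.5, -0.8, 0.1]
width: 0.0606
grip_force: 0.0
```

```bash
cat >> h.py <<'E'
def carrtop(c):
    P=cloud(c); w=cv2.inRange(cv2.cvtColor(c['pixels'],cv2.COLOR_RGB2HSV),(10,60,40),(28,255,255)); w[:180]=0;w[245:]=0;w[:,:310]=0;w[:,430:]=0
    pts=np.array([plane(c,x,y,.034)[:2] for y,x in zip(*np.nonzero(w))],np.float32); print('carrier top',cv2.minAreaRect(pts),len(pts))
E
python3 - <<'E'
from h import *
rel((.5646,.257,.027,8))
c=cam('top'); carrtop(c); balls(c,(310,170,440,260)); balls(c,(190,180,290,240))
E
```

```text
t 22.22 tcp [0.566  0.25   0.1479] yaw 7.94 tilt 0.06 w 0.0606 g 0.0 F [ 0.5 -0.8  0.1] j7 -0.22
az -0.001 shift [  7.3  -0.4 120.8]
carrier top ((0.5642964839935303, -0.16342097520828247), (0.07706205546855927, 0.2136104851961136), 8.19007396697998) 1434
```

```bash
sed -i 's/st\[i,4\]>200/st[i,4]>50/' h.py; python3 - <<'E'
from h import *
c=cam('top'); balls(c,(310,170,440,260))
E
```

```text
ball px [381. 200.] 73 sphere [ 0.5718 -0.1954  0.0649] ray@.047 [ 0.5796 -0.196 ]
```

Emit:
{"op": "apply_moves", "data": {
  "steps": [
    [0,0,0,7,0,30,0.4],
    [0,0,0,7,0,60,0.4],
    [0,0,0,7,0,85,0.4],
    [0,0,0,7,0,105,0.4],
    [0,0,0,7,0,117,0.4],
    [0,0,0,7,0,120,0.4],
    [0,0,0,7,0,120,0.4],
    [0,0,0,7,0,120,-1],
    [0,0,0,7,0,120,-1],
    [0,0,0,7,0,120,-1],
    [0,0,0,7,0,120,-1],
    [0,0,0,7,0,120,-1]
  ]
}}

```text
time: 23.32
ee_pos: [0.5654, 0.2582, 0.0286]
eef_rot: [0.656, 0.755, 0.001, 0.0]
ft_force: [-0.7, 0.2, 3.4]
width: 0.0367
grip_force: 20.0
```

```bash
python3 - <<'E'
from h import *
rel(*arc(3.9,-64,18))
E
```

```text
t 23.32 tcp [0.5654 0.2582 0.0286] yaw 7.97 tilt 0.07 w 0.0367 g 20.0 F [-0.7  0.2  3.4] j7 -0.19
az 0.000 shift [-1.  -2.   1.6]
az 0.000 shift [-8.6 -2.8  1.6]
az 0.000 shift [-16.2  -4.1   1.6]
az 0.000 shift [-23.6  -6.    1.6]
az 0.000 shift [-30.9  -8.4   1.6]
az 0.000 shift [-38.  -11.2   1.6]
az 0.000 shift [-44.9 -14.6   1.6]
az 0.000 shift [-51.5 -18.5   1.6]
az 0.000 shift [-57.9 -22.7   1.6]
az 0.000 shift [-63.9 -27.5   1.6]
az 0.000 shift [-69.6 -32.6   1.6]
az 0.000 shift [-74.9 -38.1   1.5]
az 0.000 shift [-79.9 -44.    1.5]
az 0.000 shift [-84.4 -50.2   1.5]
az 0.000 shift [-88.4 -56.7   1.5]
az 0.000 shift [-92.  -63.5   1.5]
az 0.000 shift [-95.2 -70.5   1.5]
az 0.000 shift [-97.8 -77.7   1.5]
```

Knob 1 stands in its compartment (sphere z 0.065). Drag knob 2.

Emit:
{"op": "apply_moves", "data": {
  "steps": [
    [0,0,0,-8.5,-3,0,-1],
    [0,0,0,-16,-4,0,-1],
    [0,0,0,-23.5,-6,0,-1],
    [0,0,0,-31,-8.5,0,-1],
    [0,0,0,-38,-11,0,-1],
    [0,0,0,-45,-14.5,0,-1],
    [0,0,0,-51.5,-18.5,0,-1],
    [0,0,0,-58,-22.5,0,-1],
    [0,0,0,-64,-27.5,0,-1],
    [0,0,0,-69.5,-32.5,0,-1],
    [0,0,0,-75,-38,0,-1],
    [0,0,0,-80,-44,0,-1],
    [0,0,0,-84.5,-50,0,-1],
    [0,0,0,-88.5,-56.5,0,-1],
    [0,0,0,-92,-63.5,0,-1],
    [0,0,0,-95,-70.5,0,-1],
    [0,0,0,-98,-78,0,-1],
    [0,0,0,-98,-78,0,-1],
    [0,0,0,-98,-78,0,-1]
  ]
}}

```text
time: 24.9
ee_pos: [0.5022, 0.1495, 0.0287]
eef_rot: [0.657, 0.754, 0.001, 0.001]
ft_force: [3.0, -1.0, 7.4]
width: 0.0371
grip_force: 20.0
```

Emit:
{"op": "apply_moves", "data": {
  "steps": [
    [0,0,0,0,0,-8,-1],
    [0,0,0,0,0,-16,-1],
    [0,0,0,0,0,-24,-1],
    [0,0,0,0,0,-24,-1]
  ]
}}

```text
time: 25.23
ee_pos: [0.5014, 0.1499, 0.053]
eef_rot: [0.656, 0.754, 0.0, -0.0]
ft_force: [0.0, 0.6, -0.7]
width: 0.0364
grip_force: 20.0
```

```bash
python3 - <<'E'
from h import *
rel((.5607,-.1307,.15,8),(.5607,-.1307,.050,8))
E
```

```text
t 25.23 tcp [0.5014 0.1499 0.053 ] yaw 7.95 tilt 0.02 w 0.0364 g 20.0 F [ 0.   0.6 -0.7] j7 -0.11
az -0.001 shift [-286.1   19.9  -97.1]
az -0.001 shift [-286.1   19.9    2.9]
```

Emit:
{"op": "apply_moves", "data": {
  "steps": [
    [0,0,0,0,0,-35,-1],
    [0,0,0,0,0,-70,-1],
    [0,0,0,-20,1,-97,-1],
    [0,0,0,-55,3,-97,-1],
    [0,0,0,-95,6,-97,-1],
    [0,0,0,-135,9,-97,-1],
    [0,0,0,-175,12,-97,-1],
    [0,0,0,-215,15,-97,-1],
    [0,0,0,-250,18,-97,-1],
    [0,0,0,-275,20,-97,-1],
    [0,0,0,-284,20,-97,-1],
    [0,0,0,-284,20,-97,-1],
    [0,0,0,-284,20,-97,-1],
    [0,0,0,-284,20,-97,-1]
  ]
}}

```text
time: 26.4
ee_pos: [0.5603, -0.1262, 0.1485]
eef_rot: [0.655, 0.755, 0.0, -0.001]
ft_force: [-0.2, 0.4, -0.5]
width: 0.0369
grip_force: 20.0
```

```bash
python3 - <<'E'
from h import *
rel((.5604,-.1290,.050,8))
c=cam('wrist'); P=cloud(c); w=cv2.inRange(cv2.cvtColor(c['pixels'],cv2.COLOR_RGB2HSV),(10,60,40),(28,255,255)); w[250:]=0; S=P[w>0]; S=S[(S[:,2]>.028)&(S[:,2]<.038)][:,:2].astype(np.float32); print('rim',cv2.minAreaRect(S))
E
```

```text
t 26.4 tcp [ 0.5603 -0.1262  0.1485] yaw 8.09 tilt 0.09 w 0.0369 g 20.0 F [-0.2  0.4 -0.5] j7 0.45
az 0.002 shift [-2.9 -0.2 98.5]
rim ((0.5585890412330627, -0.11315395683050156), (0.07554370909929276, 0.11175980418920517), 8.159268379211426)
```

Emit:
{"op": "apply_moves", "data": {
  "steps": [
    [0,0,0,-1,0,30,-1],
    [0,0,0,-1,0,60,-1],
    [0,0,0,-1,0,80,-1],
    [0,0,0,-1,0,90,-1],
    [0,0,0,-1,0,96,-1],
    [0,0,0,-1,0,98,-1],
    [0,0,0,-1,0,98,-1],
    [0,0,0,-1,0,98,-1]
  ]
}}

```text
time: 27.12
ee_pos: [0.5615, -0.1293, 0.0521]
eef_rot: [0.656, 0.755, 0.001, 0.001]
ft_force: [-0.4, -0.5, -1.0]
width: 0.0369
grip_force: 20.0
```

Emit:
{"op": "apply_moves", "data": {
  "steps": [
    [0,0,0,0,0,1,-0.1],
    [0,0,0,0,0,1,0.1],
    [0,0,0,0,0,1,0.4],
    [0,0,0,0,0,1,0.4],
    [0,0,0,0,0,-20,0.4],
    [0,0,0,0,0,-50,0.4],
    [0,0,0,0,0,-90,0.4],
    [0,0,0,0,0,-120,0.4],
    [0,0,0,30,-2,-130,0.4],
    [0,0,0,60,-4,-130,0.4],
    [0,0,0,60,-4,-130,0.4]
  ]
}}

```text
time: 28.03
ee_pos: [0.5486, -0.0645, 0.1818]
eef_rot: [0.654, 0.756, 0.002, -0.001]
ft_force: [0.1, 1.1, -0.9]
width: 0.0608
grip_force: 0.0
```

```bash
python3 - <<'E'
from h import *
rel((.51,.10,.18,None),(.5468,.3096,.16,8))
E
```

```text
t 28.03 tcp [ 0.5486 -0.0645  0.1818] yaw 8.31 tilt 0.2 w 0.0608 g 0.0 F [ 0.1  1.1 -0.9] j7 0.3
az 0.000 shift [168.3 -14.4   2.3]
az 0.005 shift [370.3  52.3  23. ]
```

Emit:
{"op": "apply_moves", "data": {
  "steps": [
    [0,0,0,40,-3,0,0.4],
    [0,0,0,80,-6,0,0.4],
    [0,0,0,120,-10,0,0.4],
    [0,0,0,160,-14,0,0.4],
    [0,0,0,198,-6,2,0.4],
    [0,0,0,235,6,6,0.4],
    [0,0,0,272,18,10,0.4],
    [0,0,0,308,32,14,0.4],
    [0,0,0,342,44,18,0.4],
    [0,0,0,362,50,21,0.4],
    [0,0,0,370,52,23,0.4],
    [0,0,0,370,52,23,0.4],
    [0,0,0,370,52,23,0.4],
    [0,0,0,370,52,23,0.4]
  ]
}}

```text
time: 29.2
ee_pos: [0.5492, 0.301, 0.1583]
eef_rot: [0.657, 0.754, -0.0, 0.0]
ft_force: [-0.5, -1.4, 0.6]
width: 0.0609
grip_force: 0.0
```

```bash
python3 - <<'E'
from h import *
rel((.5468,.3096,.027,8))
c=cam('top'); carrtop(c); balls(c,(310,170,440,260))
c=cam('wrist'); P=cloud(c); u,v=np.meshgrid(range(640),range(400)); S=P[(P[...,2]>.07)&(P[...,2]<.1)&(v<230)]; S=S[np.isfinite(S).all(1)]; print('tall things', len(S), np.percentile(S,[1,50,99],axis=0).round(3) if len(S) else '')
E
```

```text
t 29.2 tcp [0.5492 0.301  0.1583] yaw 7.83 tilt 0.04 w 0.0609 g 0.0 F [-0.5 -1.4  0.6] j7 -0.32
az -0.003 shift [  8.9  -1.2 131.3]
carrier top ((0.5643807649612427, -0.16338208317756653), (0.07711031287908554, 0.2135864645242691), 8.128846168518066) 1295
ball px [382. 202.] 105 sphere [ 0.5716 -0.195   0.0642] ray@.047 [ 0.5756 -0.1979]
ball px [361. 205.] 86 sphere [ 0.5616 -0.1314  0.0643] ray@.047 [ 0.5621 -0.1322]
tall things 4138 [[0.665 0.31  0.07 ]
 [0.713 0.346 0.084]
 [0.744 0.372 0.092]]
```

Emit:
{"op": "apply_moves", "data": {
  "steps": [
    [0,0,0,8,-1,30,0.4],
    [0,0,0,8,-1,60,0.4],
    [0,0,0,8,-1,90,0.4],
    [0,0,0,8,-1,113,0.4],
    [0,0,0,8,-1,127,0.4],
    [0,0,0,8,-1,130,0.4],
    [0,0,0,8,-1,130,0.4],
    [0,0,0,8,-1,130,-1],
    [0,0,0,8,-1,130,-1],
    [0,0,0,8,-1,130,-1],
    [0,0,0,8,-1,130,-1],
    [0,0,0,8,-1,130,-1]
  ]
}}

```text
time: 30.3
ee_pos: [0.5468, 0.3112, 0.0287]
eef_rot: [0.656, 0.755, 0.001, 0.0]
ft_force: [0.1, -0.8, 4.1]
width: 0.0371
grip_force: 20.0
```

```bash
python3 - <<'E'
from h import *
rel(*arc(32.9,-64,23))
E
```

```text
t 30.3 tcp [0.5468 0.3112 0.0287] yaw 7.97 tilt 0.07 w 0.0371 g 20.0 F [ 0.1 -0.8  4.1] j7 -0.29
az 0.000 shift [-1.9 -1.   1.7]
az 0.000 shift [-9.7  2.3  1.7]
az 0.000 shift [-17.7   5.    1.7]
az 0.000 shift [-25.9   7.    1.7]
az 0.000 shift [-34.2   8.4   1.7]
az 0.000 shift [-42.6   9.1   1.7]
az 0.000 shift [-51.1   9.3   1.7]
az 0.000 shift [-59.5   8.7   1.7]
az 0.000 shift [-67.9   7.5   1.7]
az 0.000 shift [-76.2   5.7   1.7]
az 0.000 shift [-84.2   3.2   1.7]
az 0.000 shift [-92.1   0.2   1.7]
az 0.000 shift [-99.7  -3.5   1.6]
az 0.000 shift [-107.1   -7.8    1.6]
az 0.000 shift [-114.   -12.6    1.6]
az 0.000 shift [-120.6  -17.9    1.6]
az 0.000 shift [-126.7  -23.7    1.6]
az 0.000 shift [-132.4  -29.9    1.6]
az 0.000 shift [-137.6  -36.6    1.6]
az 0.000 shift [-142.3  -43.7    1.6]
az 0.000 shift [-146.4  -51.     1.6]
az 0.000 shift [-149.9  -58.7    1.6]
az 0.000 shift [-152.8  -66.7    1.5]
```

Emit:
{"op": "apply_moves", "data": {
  "steps": [
    [0,0,0,-9.5,2,0,-1],
    [0,0,0,-17.5,5,0,-1],
    [0,0,0,-26,7,0,-1],
    [0,0,0,-34,8.5,0,-1],
    [0,0,0,-42.5,9,0,-1],
    [0,0,0,-51,9,0,-1],
    [0,0,0,-59.5,8.5,0,-1],
    [0,0,0,-68,7.5,0,-1],
    [0,0,0,-76,5.5,0,-1],
    [0,0,0,-84,3,0,-1],
    [0,0,0,-92,0,0,-1],
    [0,0,0,-99.5,-3.5,0,-1],
    [0,0,0,-107,-8,0,-1],
    [0,0,0,-114,-12.5,0,-1]
  ]
}}

```text
time: 31.47
ee_pos: [0.5509, 0.1949, 0.0287]
eef_rot: [0.657, 0.754, 0.001, 0.0]
ft_force: [1.2, 0.2, 5.3]
width: 0.0367
grip_force: 20.0
```

Emit:
{"op": "apply_moves", "data": {
  "steps": [
    [0,0,0,-6.5,-5.5,0,-1],
    [0,0,0,-12.5,-11,0,-1],
    [0,0,0,-18.5,-17.5,0,-1],
    [0,0,0,-23.5,-24,0,-1],
    [0,0,0,-28.5,-31,0,-1],
    [0,0,0,-32.5,-38.5,0,-1],
    [0,0,0,-36,-46,0,-1],
    [0,0,0,-39,-54,0,-1],
    [0,0,0,-39,-54,0,-1],
    [0,0,0,-39,-54,0,-1]
  ]
}}

```text
time: 32.3
ee_pos: [0.5027, 0.1492, 0.0286]
eef_rot: [0.657, 0.754, 0.001, 0.0]
ft_force: [0.2, -0.9, 7.7]
width: 0.0366
grip_force: 20.0
```

Emit:
{"op": "apply_moves", "data": {
  "steps": [
    [0,0,0,0,0,-8,-1],
    [0,0,0,0,0,-16,-1],
    [0,0,0,0,0,-24,-1],
    [0,0,0,0,0,-24,-1]
  ]
}}

```text
time: 32.63
ee_pos: [0.5023, 0.1502, 0.0535]
eef_rot: [0.656, 0.754, 0.001, 0.0]
ft_force: [-0.0, 0.9, -1.0]
width: 0.0369
grip_force: 20.0
```

```bash
python3 - <<'E'
from h import *
rel((.5539,-.0822,.15,8),(.5539,-.0822,.050,8))
E
```

```text
t 32.63 tcp [0.5023 0.1502 0.0535] yaw 7.96 tilt 0.06 w 0.0369 g 20.0 F [-0.   0.9 -1. ] j7 -0.11
az -0.001 shift [-237.3   19.   -96.7]
az -0.001 shift [-237.3   19.     3.3]
```

Emit:
{"op": "apply_moves", "data": {
  "steps": [
    [0,0,0,0,0,-35,-1],
    [0,0,0,0,0,-70,-1],
    [0,0,0,-20,1,-97,-1],
    [0,0,0,-55,4,-97,-1],
    [0,0,0,-95,7,-97,-1],
    [0,0,0,-135,11,-97,-1],
    [0,0,0,-175,15,-97,-1],
    [0,0,0,-210,18,-97,-1],
    [0,0,0,-230,19,-97,-1],
    [0,0,0,-237,19,-97,-1],
    [0,0,0,-237,19,-97,-1],
    [0,0,0,-237,19,-97,-1],
    [0,0,0,-237,19,-97,-1]
  ]
}}

```text
time: 33.72
ee_pos: [0.5533, -0.0798, 0.1486]
eef_rot: [0.655, 0.755, 0.0, -0.001]
ft_force: [-0.3, 0.4, -1.2]
width: 0.0369
grip_force: 20.0
```

```bash
python3 - <<'E'
from h import *
rel((.5539,-.0822,.050,8))
c=cam('wrist'); P=cloud(c); w=cv2.inRange(cv2.cvtColor(c['pixels'],cv2.COLOR_RGB2HSV),(10,60,40),(28,255,255)); w[250:]=0; S=P[w>0]; S=S[(S[:,2]>.028)&(S[:,2]<.038)][:,:2].astype(np.float32); print('rim',cv2.minAreaRect(S)); 
E
```

```text
t 33.72 tcp [ 0.5533 -0.0798  0.1486] yaw 8.11 tilt 0.07 w 0.0369 g 20.0 F [-0.3  0.4 -1.2] j7 0.34
az 0.002 shift [-2.6  0.3 98.6]
rim ((0.5549293160438538, -0.086875319480896), (0.0756743773818016, 0.060321640223264694), 7.905248641967773)
```

Emit:
{"op": "apply_moves", "data": {
  "steps": [
    [0,0,0,-1,0,30,-1],
    [0,0,0,-1,0,60,-1],
    [0,0,0,-1,0,80,-1],
    [0,0,0,-1,0,90,-1],
    [0,0,0,-1,0,96,-1],
    [0,0,0,-1,0,98,-1],
    [0,0,0,-1,0,98,-1],
    [0,0,0,-1,0,98,-1]
  ]
}}

```text
time: 34.43
ee_pos: [0.5545, -0.0828, 0.0521]
eef_rot: [0.656, 0.755, 0.001, 0.001]
ft_force: [0.3, -0.3, -0.9]
width: 0.0372
grip_force: 20.0
```

Emit:
{"op": "apply_moves", "data": {
  "steps": [
    [0,0,0,0,0,1,-0.1],
    [0,0,0,0,0,1,0.1],
    [0,0,0,0,0,1,0.4],
    [0,0,0,0,0,1,0.4],
    [0,0,0,0,0,-20,0.4],
    [0,0,0,0,0,-50,0.4],
    [0,0,0,0,0,-90,0.4],
    [0,0,0,0,0,-130,0.4],
    [0,0,0,40,-4,-160,0.4],
    [0,0,0,80,-8,-170,0.4],
    [0,0,0,120,-12,-170,0.4],
    [0,0,0,160,-16,-170,0.4],
    [0,0,0,200,-20,-170,0.4],
    [0,0,0,240,-24,-170,0.4],
    [0,0,0,240,-24,-170,0.4],
    [0,0,0,240,-24,-170,0.4],
    [0,0,0,240,-24,-170,0.4],
    [0,0,0,240,-24,-170,0.4]
  ]
}}

```text
time: 35.93
ee_pos: [0.4971, 0.1499, 0.221]
eef_rot: [0.657, 0.754, 0.0, 0.0]
ft_force: [0.0, 0.3, -0.2]
width: 0.0611
grip_force: 0.0
```

```bash
python3 - <<'E'
from h import *
rel()
c=cam('top'); carrtop(c); B=balls(c,(310,170,440,260)); balls(c,(190,180,290,240))
Cc=np.array([.5645,-.1622]); y=np.radians(98)
for b in B: d=b[:2]-Cc; print('in carrier x %.4f y %.4f z %.4f'%(d@[np.sin(y),-np.cos(y)],d@[np.cos(y),np.sin(y)],b[2]-.004))
save(c,'t8.png',(180,130,480,260),2.6)
E
```

```text
t 35.93 tcp [0.4971 0.1499 0.221 ] yaw 7.84 tilt 0.02 w 0.0611 g 0.0 F [ 0.   0.3 -0.2] j7 -0.2
carrier top ((0.564296543598175, -0.16342097520828247), (0.07706204056739807, 0.2136104553937912), 8.190098762512207) 1160
ball px [382. 202.] 107 sphere [ 0.5723 -0.1944  0.0642] ray@.047 [ 0.5754 -0.1976]
ball px [361. 204.] 106 sphere [ 0.5616 -0.1318  0.0644] ray@.047 [ 0.5648 -0.1324]
ball px [346. 205.] 109 sphere [ 0.5546 -0.0853  0.0644] ray@.047 [ 0.5585 -0.0863]
in carrier x 0.0032 y -0.0330 z 0.0602
in carrier x 0.0014 y 0.0305 z 0.0604
in carrier x 0.0009 y 0.0775 z 0.0604
```

View pics/t8.png

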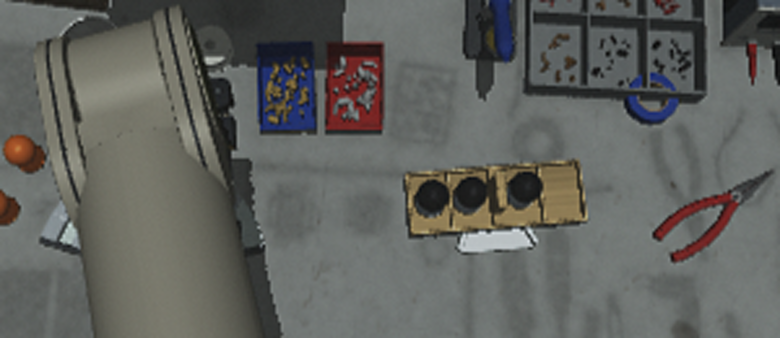

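```bash
python3 -c "
from bench import r
print(r.close_job())"
```

```text
the job is handed in; nothing more can be done
None
```

I docked the carrier in the rail with its catches snapped in and set all three knobs present (only three were on the track) in separate compartments, with the pliers and mug untouched; a final camera check showed this within about 2 mm, and I handed the job in at about 36 s, though no verdict came back.

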